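# Move a hot loaf tin with a locking clamp handle

### The job

The small steel loaf tin is hot, so never touch it with the fingers: take the removable clamp handle, press its open jaw firmly but not hard (something like 10 N, never over 25 N) home on the tin's rim, then squeeze the side lever against the grip until it snaps over centre and stays locked. Carry the tin by the locked handle, keeping it about level, and set it down gently in the middle of the round cork trivet. Then press the thumb lever on top right down to spring the clamp open, lift the handle off and lay it flat on the bare worktop, leaving the beaker, the spice jar and the garlic where they are.

Things in the scene. Friction and masses are not known exactly. Their poses are not given: they have to be found in the camera images.
- tin: small dark steel loaf tin, open on top, 90 (its x) x 136 (its y) mm over the rolled rim, rim top 60 mm above its underside, 0.23 to 0.33 kg; walls upright, 3 mm thick; each long wall spans x = 39 to 42 mm from the middle, its rim is a 6 mm bead (39 to 45 mm, the lowest 54 mm up). Origin: middle of the underside, z up. It stands loose, one long wall towards the robot
- handle: removable clamp handle, black bar grip 20 mm wide (y -10 to 10), 22 high, with a steel head, 0.13 kg in all, lying flat on its underside (z = 0, the way up it is used). Origin: under the middle of the jaw slot; x points out of the jaw, bar runs back to x = -118 mm, free for gripping across y at x = -18 to -46 mm (the neck), lever on the +y side. Lever and thumb lever are jointed to it
- jaw_slot (a point): top of the jaw's slot (the saddle's underside), 30 mm above the handle's underside at x = y = 0, where the rim must bear. Slot 32 mm wide (y), open downwards: fixed hook plate at x = 4 to 8 mm (goes inside the tin, 30 mm deep), rubber pad at x = -4.5 mm when open; the pad moves to +x, under the bead, and clamps the wall with about 50 N. Let go unlocked, the handle tips tail-down by 0.2 to 0.4 rad
- lever (a joint): clamping lever on the handle's +y side, pivot upright at the handle's x = -112, y = 4 mm, arm 74 mm towards the jaw, z 3 to 20 mm. 0 = sprung open: outer face at y = 52 mm at x = -63 mm; 0.51 = locked, parallel to the bar, outer face at y = 21.5 mm. Squeezed at x = -63 mm it takes up to about 11 N on a rim, passes dead centre at 0.46 and snaps to 0.51; with nothing in the jaw it springs open again
- release (a joint): thumb lever on top of the handle's head, hinged at the handle's x = -36, z = 40 mm, reaching forward over the jaw, 16 mm wide. 0 = raised, 0.31 = right down on its stop; 2 to 3 N on its thumb rest, pressed nearly to the stop, pushes the clamping lever back over centre and it springs open (not while the lever is held squeezed)
- thumb_rest (a point): top of the thumb rest at the front end of the thumb lever, 13 mm long: raised it is at about x = -5, z = 54 mm of the handle, pressed down at z = 44 mm; press it straight down. The steel saddle below it has its top at z = 36 mm
- trivet: round cork trivet, 130 mm across, 12 mm thick, fixed to the worktop. Origin: middle of the underside
- white_beaker: white beaker, 67 mm across, 96 high, bystander; origin in the middle of its underside
- spice_jar: glass spice jar with a green cap, 46 mm across, 106 high, bystander; origin in the middle of its underside
- garlic: garlic bulb, 60 mm across, 59 high, bystander; origin in the middle of its underside

How it is judged:
On the way, in this order (a step that is already met when the one before it is completed fails the run):
1. the open jaw is pressed firmly home: the top of its slot bears on the rim with over 6 N (level with it to 4 mm) (contact force between handle_c2 and tin above 6 N and z of jaw_slot in the frame of tin between 0.054 and 0.064 m and value of joint lever below 0.2 rad), for 0.2 s.
2. the handle is locked on the tin: lever over centre (above 0.47), its pad clamping the tin with over 20 N, the top of the slot still level with the rim (4 mm above to 6 mm below) (value of joint lever above 0.47 rad and contact force between pad_c0 and tin above 20 N and z of jaw_slot in the frame of tin between 0.054 and 0.064 m), for 0.2 s.
3. the tin hangs in the air from the locked handle, its base over 30 mm above the worktop (height (world z) of tin above 0.03 m and value of joint lever above 0.47 rad), for 0.2 s.
4. the tin stands on the trivet with the handle still locked, its centre within 20 mm of the trivet's (horizontal distance between tin and trivet below 0.02 m and height (world z) of tin below 0.016 m and contact force between tin and trivet above 1 N and value of joint lever above 0.47 rad), for 0.2 s.
5. the clamp has been released while the tin stands on the trivet (value of joint lever below 0.15 rad and height (world z) of tin below 0.016 m and horizontal distance between tin and trivet below 0.02 m), for 0.1 s.
At the end, for the whole second after the job is handed in: the tin stands upright (within 0.05 rad) and still on the trivet, its centre within 20 mm of the trivet's centre; the handle, its lever sprung open (below 0.1 rad), lies still and flat (within 0.08 rad) on the worktop, off the tin and the trivet (horizontal distance between tin and trivet below 0.02 m and height (world z) of tin between 0.009 and 0.015 m and angle between tin's own z axis and vertical below 0.05 rad and value of joint lever below 0.1 rad and height (world z) of handle between -0.005 and 0.005 m and angle between handle's own z axis and vertical below 0.08 rad and linear speed of each of tin, handle below 0.02 m/s); the robot touches nothing.
It fails at once if the fingers touch the hot tin (contact force between the fingers and tin above 1 N).
It fails at once if the jaw (its saddle or the tip of its hook) is pressed on the tin with over 25 N (contact force between any of handle_c2, handle_c4 and tin above 25 N).
It fails at once if the tin is pressed or dropped on the trivet with over 25 N (contact force between tin and trivet above 25 N).
It fails at once if the tin is tipped by over 0.35 rad (angle between tin's own z axis and vertical above 0.35 rad).
It fails at once if the beaker, the spice jar or the garlic is moved by over 20 mm (distance of any of white_beaker, spice_jar, garlic from where it was at the start of the episode above 0.02 m).
It also fails if it takes over 72 s, if anything falls off the work surface, if the arm or the gripper's body presses on something with over 40 N, if the wrist force passes 120 N, or if a joint passes its speed limit or range.

### The arm

A 6-joint arm with a two-finger parallel gripper is mounted at the origin on a cart in front of the work surface, level with it; the furniture and walls round the work are solid. World frame = base frame: x ahead of the robot, y to its left, z up, the work surface at z = 0. Lengths are in m, angles in rad, forces in N, time in s.
With the tool pointing down it reaches from about 0.325 to 0.9 m from the base axis. Payload 3.5 kg.
Tool frame: the origin (TCP) lies at the centre of the arm's flange, where the gripper is bolted on; the fingertips stand ahead of it and the grasp point (between the pads) lies 155 mm ahead of it (bot.finger_overhang is the z of the fingertips in the tool frame, in m); z points along the fingers, y is the line along which they close (so a half turn about z gives the same grasp; the last joint's range is limited). The gripper opens to 85 mm and grips with 20 to 120 N. Pads are 22 mm wide; open, the fingers measure 114 mm over their backs; the gripper's body (76 mm by 85 mm) begins 54 mm behind the grasp point. The pads swing forward as they close: fully open they stand 13 mm farther back than shut.
Start: joints at [-1.361, 0.276, -0.026, 1.268, 0, 1.467], TCP at [0.192, -0.595, 0.405] pointing down, gripper open.
Joint ranges: [-3.12, 3.12], [-0.85, 1.88], [-1.08, 1.24], [-1.95, 2.15], [-1.57, 1.53], [-3.14, 3.14]. Speed limits (rad/s): [2.57, 2.57, 3.14, 3.14, 3.14, 3.14].

### API

Orientations are given as a unit quaternion [w, x, y, z].
In Python, from station import bot gives the robot as it stands.
- The arm moves only by the shell command python3 -m inch 'ROWS' [OPENING] [FORCE]. ROWS is JSON, a list of rows, each a list of 6 numbers: the shift along the tool's x, y, z as a fraction of full scale, then the turn, a rotation vector about the tool's x, y, z as a fraction of full scale. In form: [[x, y, z, ax, ay, az], ...]. A call has 1 to 5 rows; each row shifts and turns the commanded pose from where the row before left it, along the tool's axes as they then stand; what a row does not reach is not made up. Full scale, the value 1, is 25 mm for a shift and 0.1 rad for a turn. A row lasts 1/8 s, in which the tool goes at most 62.5 mm and 10.7 degrees, less where a joint would pass 70% of its speed; a pose out of reach is approached as far as the arm can. A call with a number of a shift or a turn outside -1 to 1 is refused whole. A call with a gripper value outside its range is refused whole. OPENING is the opening, from 0 (shut) to 1 (fully open), set as the call begins (- or left out, the last holds). The fingers move at their own pace and stop on an object; FORCE is the grip in N (left out, the last holds). Time passes only in rows, so rows that do not move let the fingers close. It gives the time, the measured TCP pose, the force, the opening and the grip force at its end, in the units of the state.
- bot.observe(): the state, without advancing time (a new reading comes with each control period).
- bot.get_image(name): name is "scene" or "side" or "wrist"; returns the picture (384x512x3 uint8, blue, green, red); there is no depth.
- bot.camera_info(name): a dict with "intrinsics" (3x3 intrinsics, pixels), "view" (4x4, takes a point from world to camera coordinates); the wrist camera has in their place "T_tool_cam" (4x4, takes a point from camera to tool coordinates, whose origin is the TCP and whose axes are the flange's). Camera axes: x right, y down, z forward; pixel columns grow to the right and rows downward; lengths in m; the calibration is good to about 2 mm. A picture is of the moment at which its call begins: read the wrist's pose just before it. camera_info takes no time and is no camera call.
- bot.finish_job(): hands the job in; it is judged then, once.
Trained networks look in the newest picture that a camera, given by its name, has taken for a name from the list of things; names that differ only in an ending like _2 or _b are one class to them, and where a whole thing is asked for, a point or a joint stands for the part that bears it (a point fixed in the world has none). Each returns a list of dicts, best first, with "p" (0 to 1); they miss things now and then, are a little off and sometimes report something else, mostly with a low value. They report only what shows in the picture. A call takes as long as a camera call.
- bot.regions_of(camera, query): "mask" (384x512 bool, what is visible of it) and "uv" ([column, row] in pixels, amid what is visible of it).
The state is a dict: "time_s": time; "qpos": joint angles; "qd": joint speeds; "joint_torque": joint torques, N m; "tool_pos": TCP position; "ee_rot": TCP orientation; "ft_force": force on the tool from outside, world axes, zero at the start; "ft_torque": the same for the moment, N m; "width": finger opening in m; "grasp_force": force on a finger pad.
Only numpy, scipy, OpenCV 4.12 (cv2) and the standard library are available. Lean on these libraries where they do the work, as an engineer would, in place of code of your own. Each camera call takes 0.05 s, during which the arm holds its last target. There are 200 camera calls.

## Working session

There is one attempt and no reset: what is moved stays moved. The work goes in short steps, Python scripts to look and compute and a shell command to move; the robot and the scene stay as the last step left them, time stands still between calls to the robot, and variables do not carry over. Pictures are saved under pics/ and viewed, at most 10 in all, crops included, and the job is handed in when it is done.

```bash
ls; mkdir -p pics
python3 - <<'E'
from station import bot
import cv2,numpy as np
print(bot.observe()); print(bot.finger_overhang)
for c in ["scene","side"]:
    im=bot.get_image(c); cv2.imwrite(f"pics/{c}0.png",im)
    i=bot.camera_info(c); print(c,np.round(i["intrinsics"],1).tolist(),np.round(i["view"],3).tolist())
    for n in ["tin","handle","lever","release","thumb_rest","trivet","white_beaker","spice_jar","garlic"]:
        for r in bot.regions_of(c,n)[:2]:
            ys,xs=np.where(r["mask"]); print(n,round(r["p"],2),np.round(r["uv"]),xs.min(),xs.max(),ys.min(),ys.max(),len(xs))
print(bot.camera_info("wrist"))
E
```

```text
pics
{'time_s': 0.0, 'qpos': array([-1.36137092e+00,  2.77115594e-01, -2.78927232e-02,  1.26800665e+00,
       -9.96679586e-06,  1.46743521e+00]), 'qd': array([ 1.48196802e-03,  5.95171205e-06, -7.74422683e-04,  1.99308676e-03,
        1.10260731e-03, -1.38978322e-03]), 'joint_torque': array([-7.48144121e-04, -4.45504403e+01,  2.95206320e+01,  1.64475205e-02,
       -1.02548697e-04, -5.53944645e-06]), 'tool_pos': array([ 0.19224778, -0.59427464,  0.40356451]), 'ee_rot': array([-1.10749506e-03,  9.87794871e-01,  1.55756417e-01, -6.37783700e-05]), 'ft_force': array([-0.22447445, -0.80022806,  0.44895643]), 'ft_torque': array([0.04378029, 0.02748712, 0.02534411]), 'grasp_force': 0.0, 'width': 0.08525420542385287}
0.1734
scene [[422.1, 0.0, 257.1], [0.0, 422.1, 194.0], [0.0, 0.0, 1.0]] [[0.626, -0.779, -0.001, -0.602], [-0.561, -0.45, -0.695, 0.13], [0.542, 0.436, -0.719, 0.815], [0.0, 0.0, 0.0, 1.0]]
handle 0.83 [188. 208.] 179 200 198 250 341
release 0.42 [188. 202.] 183 193 198 213 91
trivet 0.63 [296. 205.] 277 317 182 228 1525
spice_jar 0.53 [195. 246.] 194 199 243 250 35
garlic 0.2
[... 411 characters left out ...]
8 [314. 242.] 301 331 231 255 439
white_beaker 0.59 [278. 182.] 264 288 164 203 915
spice_jar 0.65 [236. 175.] 228 246 157 196 659
garlic 0.67 [293. 201.] 287 308 192 211 326
{'intrinsics': array([[274.13191658,   0.        , 257.25910158],
       [  0.        , 274.13191658, 188.2047214 ],
       [  0.        ,   0.        ,   1.        ]]), 'T_tool_cam': array([[ 3.45159580e-04, -9.61051192e-01, -2.76370199e-01,
         7.18043759e-02],
       [ 9.99999856e-01,  4.45138762e-04, -2.99025029e-04,
        -5.71266500e-04],
       [ 4.10401449e-04, -2.76370056e-01,  9.61051208e-01,
         3.10771027e-02],
       [ 0.00000000e+00,  0.00000000e+00,  0.00000000e+00,
         1.00000000e+00]])}
```

Run:
```python
import cv2,numpy as np
a=cv2.imread("pics/scene0.png");b=cv2.imread("pics/side0.png")
cv2.imwrite("pics/a1.png",np.vstack([cv2.resize(a[130:330,100:400],(600,400))[:300], cv2.resize(b[140:290,150:450],(600,300))]))
cv2.imwrite("pics/a2.png",a)
```

```text
(no output)
```

View pics/scene0.png

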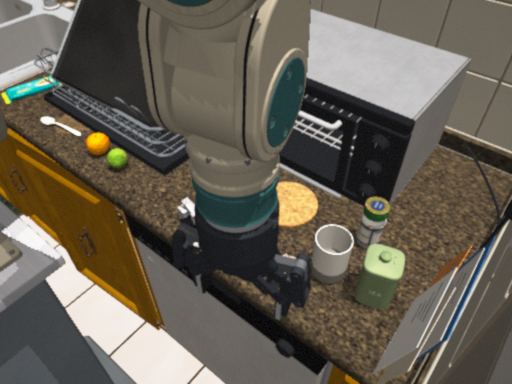

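View pics/side0.png

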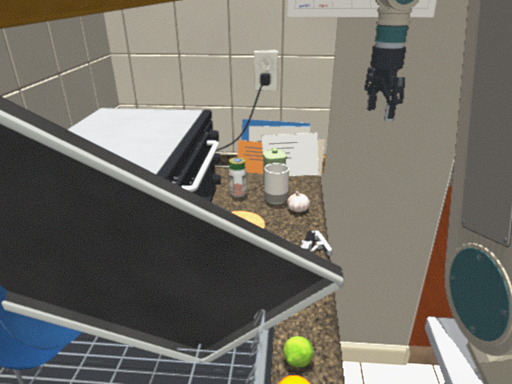

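Scene picture: the arm hides the tin and part of the handle (188,208). The trivet is at (293,203), the beaker at (332,250) and the jar at (373,220). Side picture: the handle is at (315,243), the garlic at (298,203), the jar at (237,178) and the beaker at (277,183). The laptop screen hides the rest. Next I look with the wrist camera and work out positions.

```bash
cat > h.py <<'E'
from station import bot
import cv2,numpy as np
from scipy.spatial.transform import Rotation as R
def pose():
    s=bot.observe(); q=s["ee_rot"]; T=np.eye(4); T[:3,:3]=R.from_quat([q[1],q[2],q[3],q[0]]).as_matrix(); T[:3,3]=s["tool_pos"]; return T
def cam(c,T=None):
    i=bot.camera_info(c)
    V=i["view"] if "view" in i else np.linalg.inv((pose() if T is None else T)@i["T_tool_cam"])
    return np.array(i["intrinsics"]),np.array(V)
def ray(KV,uv,z):
    K,V=KV; C=np.linalg.inv(V); uv=np.atleast_2d(uv).astype(float)
    d=(C[:3,:3]@np.linalg.inv(K)@np.c_[uv,np.ones(len(uv))].T).T; o=C[:3,3]
    return o+d*((z-o[2])/d[:,2])[:,None]
def proj(KV,P):
    K,V=KV; P=np.atleast_2d(P); c=(V[:3,:3]@P.T).T+V[:3,3]; p=(K@c.T).T; return p[:,:2]/p[:,2:]
E
python3 - <<'E'
from h import *
S=cam("scene");D=cam("side")
for n,z,a,b in [("trivet",.012,(296,205),(245,218)),("handle",.015,(188,208),(314,243)),("beaker",.048,(332,252),(277,183)),("jar",.053,(373,222),(237,177)),("garlic",.03,(0,0),(298,203))]:
    print(n,ray(S,a,z).round(3),ray(D,b,z).round(3))
T=pose();im=bot.get_image("wrist");cv2.imwrite("pics/w0.png",im);W=cam("wrist",T)
for n in ["tin","handle","lever","trivet","garlic"]:
    for r in bot.regions_of("wrist",n)[:1]: print(n,r["p"],r["uv"],ray(W,r["uv"],.01).round(3))
print(T.round(3))
E
```

```text
trivet [[ 0.536 -0.449  0.012]] [[ 0.517 -0.454  0.012]]
handle [[ 0.384 -0.278  0.015]] [[ 0.348 -0.353  0.015]]
beaker [[ 0.453 -0.584  0.048]] [[ 0.443 -0.588  0.048]]
jar [[ 0.56  -0.61   0.053]] [[ 0.557 -0.607  0.053]]
garlic [[0.685 1.043 0.03 ]] [[ 0.385 -0.511  0.03 ]]
tin 0.52 [253.5, 3.9] [[ 0.371 -0.532  0.01 ]]
garlic 0.84 [251.8, 4.6] [[ 0.369 -0.53   0.01 ]]
[[ 0.951  0.308 -0.     0.192]
 [ 0.308 -0.951 -0.    -0.595]
 [-0.    -0.    -1.     0.405]
 [ 0.     0.     0.     1.   ]]
```

View pics/w0.png

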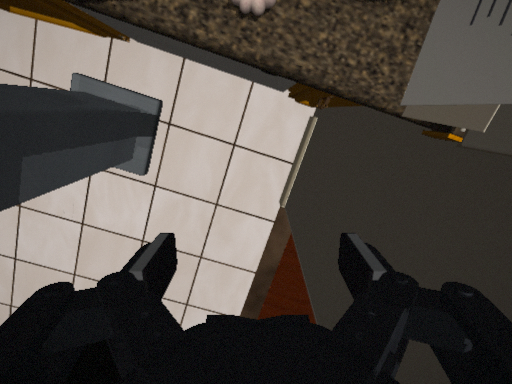

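The wrist picture shows only floor and cart, with the garlic at the top edge (252,4). I move over the work area.

```bash
python3 -m inch '[[0.98,-0.54,-0.1,0,0,0],[0.98,-0.54,-0.1,0,0,0],[0.98,-0.54,-0.1,0,0,0],[0.98,-0.54,-0.1,0,0,0]]' 
python3 -m inch '[[0.98,-0.54,-0.1,0,0,0],[0.98,-0.54,-0.1,0,0,0],[0.98,-0.54,-0.1,0,0,0],[0.98,-0.54,-0.1,0,0,0],[0.98,-0.54,-0.1,0,0,0]]'
python3 -m inch '[[0.98,-0.54,-0.1,0,0,0],[0.98,-0.54,-0.1,0,0,0],[0.98,-0.54,-0.1,0,0,0],[0,0,0,0,0,0],[0,0,0,0,0,0]]'
python3 - <<'E'
from h import *
T=pose();im=bot.get_image("wrist");cv2.imwrite("pics/w1.png",im);W=cam("wrist",T);print(T.round(4))
np.savez("w1.npz",T=T)
z={"tin":.06,"handle":.015,"lever":.02,"trivet":.012,"garlic":.03,"white_beaker":.05,"spice_jar":.05,"release":.045}
for n in z:
    for r in bot.regions_of("wrist",n)[:1]: print(n,round(r["p"],2),np.round(r["uv"]),ray(W,r["uv"],z[n]).round(3)); cv2.imwrite(f"pics/m1_{n}.png",r["mask"]*255)
E
```

```text
time_s: 1.8
tool_pos: [0.2695, -0.5125, 0.4149]
ee_rot: [0.0, 0.988, 0.156, 0.0]
ft_force: [0.5, 0.2, -0.2]
width: 0.0853
grasp_force: 0.0
time_s: 2.42
tool_pos: [0.3653, -0.4105, 0.4274]
ee_rot: [0.0, 0.988, 0.156, 0.0]
ft_force: [1.3, -0.6, -0.3]
width: 0.0856
grasp_force: 0.0
time_s: 3.05
tool_pos: [0.422, -0.3503, 0.4347]
ee_rot: [0.0, 0.988, 0.156, -0.0]
ft_force: [-0.3, 0.0, 0.5]
width: 0.0855
grasp_force: 0.0
[[ 9.515e-01  3.078e-01 -3.000e-04  4.220e-01]
 [ 3.078e-01 -9.515e-01 -4.000e-04 -3.503e-01]
 [-4.000e-04  3.000e-04 -1.000e+00  4.347e-01]
 [ 0.000e+00  0.000e+00  0.000e+00  1.000e+00]]
tin 0.95 [207.  50.] [[ 0.535 -0.253  0.06 ]]
handle 0.94 [235. 197.] [[ 0.361 -0.335  0.015]]
lever 0.84 [244. 221.] [[ 0.331 -0.359  0.02 ]]
trivet 0.59 [336. 102.] [[ 0.532 -0.427  0.012]]
garlic 0.75 [362. 221.] [[ 0.387 -0.523  0.03 ]]
white_beaker 0.82 [434. 203.] [[ 0.448 -0.595  0.05 ]]
spice_jar 0.85 [481. 129.] [[ 0.554 -0.604  0.05 ]]
release 0.8 [210. 189.] [[ 0.371 -0.298  0.045]][ WARN:0@2.187] global loadsave.cpp:1063 imwrite_ Unsupported depth image for selected encoder is fallbacked to CV_8U.
```

View pics/w1.png

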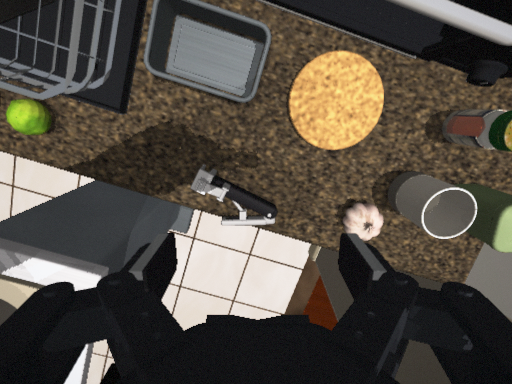

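The wrist picture shows the tin at (207,50), its long side along world y, and the trivet at (336,101). The handle's jaw is at (203,180), its tail at (270,212), and the lever is on the robot's side around (245,221). So handle +x points near world +y. I go closer with the tool turned to match the handle.

```bash
python3 -m inch '[[-0.4,-0.4,0.8,0,0,-1],[-0.4,-0.4,0.8,0,0,-1],[-0.4,-0.4,0.8,0,0,-1],[-0.2,-0.4,0.8,0,0,-1],[0,-0.4,0.8,0,0,-1]]' | tail -6
python3 -m inch '[[0,0,0,0,0,-1],[0,0,0,0,0,-1],[0,0,0,0,0,-1],[0,0,0,0,0,-1],[0,0,0,0,0,-1]]' | tail -6
python3 -m inch '[[0,0,0,0,0,-1],[0,0,0,0,0,-0.2],[0,0,0,0,0,0],[0,0,0,0,0,0]]'
python3 - <<'E'
from h import *
T=pose();im=bot.get_image("wrist");cv2.imwrite("pics/w2.png",im);W=cam("wrist",T);print(T.round(4))
np.savez("w2.npz",T=T)
z={"handle":.015,"lever":.02,"release":.045,"jaw_slot":.03,"tin":.06}
for n in z:
    for r in bot.regions_of("wrist",n)[:1]:
        print(n,round(r["p"],2),np.round(r["uv"]),ray(W,r["uv"],z[n]).round(3)); cv2.imwrite(f"pics/m2_{n}.png",r["mask"].astype(np.uint8)*255)
E
```

```text
time_s: 4.12
tool_pos: [0.366, -0.3218, 0.3342]
ee_rot: [0.0, 0.918, 0.397, 0.0]
ft_force: [-0.4, 0.6, 0.1]
width: 0.0854
grasp_force: 0.0
time_s: 4.75
tool_pos: [0.3664, -0.3219, 0.3348]
ee_rot: [0.0, 0.791, 0.612, 0.0]
ft_force: [0.4, 0.6, 0.1]
width: 0.0856
grasp_force: 0.0
time_s: 5.25
tool_pos: [0.3664, -0.3218, 0.3347]
ee_rot: [0.0, 0.754, 0.656, -0.0]
ft_force: [0.2, 0.1, -0.4]
width: 0.0853
grasp_force: 0.0
[[ 1.384e-01  9.904e-01  0.000e+00  3.664e-01]
 [ 9.904e-01 -1.384e-01 -1.000e-04 -3.218e-01]
 [-1.000e-04  0.000e+00 -1.000e+00  3.347e-01]
 [ 0.000e+00  0.000e+00  0.000e+00  1.000e+00]]
handle 0.88 [252. 194.] [[ 0.359 -0.34   0.015]]
lever 0.86 [229. 212.] [[ 0.332 -0.354  0.02 ]]
release 0.97 [258. 158.] [[ 0.372 -0.296  0.045]]
jaw_slot 0.76 [252. 195.] [[ 0.36  -0.336  0.03 ]]
tin 0.58 [433.  81.] [[ 0.525 -0.249  0.06 ]]
```

View pics/w2.png

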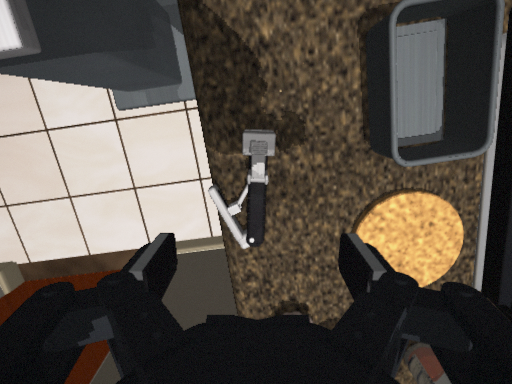

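The close view shows the handle nearly along the image's vertical: head front edge at (259,131), bar tail at (256,244), lever out to the left (212,188), tin at upper right. I fit its axis.

```bash
python3 - <<'E'
from h import *
im=cv2.imread("pics/w2.png");T=np.load("w2.npz")["T"];W=cam("wrist",T)
g=im.max(2)
for v in (188,196,204,212,220,228,234):
    c=[u for u in range(240,275) if g[v,u]<45]; print(v,min(c),max(c),end=' ; ')
print()
for v in (130,132,134,138,142,146,150): print(v,g[v,236:284].tolist())
print(g[120:140,259].tolist(), g[232:250,256].tolist())
# bar centre points at z=.022
A=ray(W,[(258.5,188),(257.5,212),(256.5,232)],.022);print(A.round(4))
# predicted pixels for a hypothesised pose
E
python3 - <<'E'
import cv2
im=cv2.imread("pics/w2.png")[120:255,195:295]
cv2.imwrite("pics/c2.png",cv2.resize(im,None,fx=4.4,fy=4.4,interpolation=cv2.INTER_NEAREST))
E
```

```text
188 243 266 ; 196 247 265 ; 204 247 265 ; 212 247 265 ; 220 247 264 ; 228 243 264 ; 234 247 263 ; 
130 [43, 47, 44, 41, 38, 38, 35, 42, 65, 96, 94, 95, 90, 82, 85, 93, 101, 101, 100, 101, 100, 98, 99, 100, 104, 99, 81, 81, 79, 76, 79, 83, 79, 72, 74, 76, 69, 61, 38, 38, 59, 55, 38, 42, 44, 38, 32, 32]
132 [39, 48, 50, 40, 37, 39, 37, 62, 81, 83, 81, 81, 82, 79, 81, 81, 78, 80, 79, 78, 76, 71, 69, 73, 68, 67, 68, 66, 66, 70, 65, 70, 70, 65, 69, 68, 67, 62, 55, 46, 65, 60, 37, 39, 32, 28, 22, 30]
134 [46, 49, 52, 48, 38, 36, 61, 122, 140, 142, 136, 139, 139, 137, 135, 134, 134, 131, 133, 131, 132, 129, 133, 131, 130, 128, 128, 127, 126, 116, 127, 126, 125, 127, 124, 125, 122, 123, 114, 86, 47, 43, 45, 40, 32, 32, 32, 33]
138 [53, 49, 38, 35, 36, 31, 62, 125, 142, 139, 140, 141, 139, 142, 140, 140, 140, 140, 140, 140, 141, 140, 139, 141, 140, 138, 139, 139, 140, 139, 140, 137, 138, 139, 142, 139, 135, 139, 127, 80, 40, 47, 48, 44, 33, 31, 48, 56]
142 [60, 61, 56, 47, 45, 41, 68, 121, 138, 137, 134, 136, 136, 127, 94, 99, 114, 115, 114, 116, 113, 104, 99, 101, 115, 111, 111, 112, 113, 125, 105, 119, 135, 133, 132, 132, 135, 133, 118, 62, 26, 25, 34, 37, 41, 42, 45, 49]
146 [47, 60, 65, 66, 68, 59, 70, 122, 139, 134, 134, 134, 134, 116, 90, 108, 111, 100, 101, 99, 100, 102, 101, 105, 113, 103, 103, 107, 108, 107, 102, 106, 134, 132, 133, 131, 132, 131, 110, 73, 55, 43, 32, 32, 37, 47, 46, 47]
150 [56, 55, 52, 46, 43, 48, 76, 142, 164, 159, 152, 155, 142, 88, 87, 104, 112, 98, 97, 99, 99, 99, 104, 114, 111, 101, 101, 106, 104, 105, 101, 128, 170, 156, 156, 153, 156, 154, 120, 79, 87, 92, 87, 48, 48, 59, 58, 55]
[46, 42, 40, 33, 36, 37, 40, 43, 41, 68, 100, 77, 73, 94, 131, 141, 143, 139, 141, 139] [40, 44, 44, 44, 43, 47, 42, 44, 44, 39, 41, 32, 36, 37, 51, 77, 87, 90]
[[ 0.3677 -0.3314  0.022 ]
 [ 0.3629 -0.3584  0.022 ]
 [ 0.3584 -0.3819  0.022 ]]
```

View pics/c2.png

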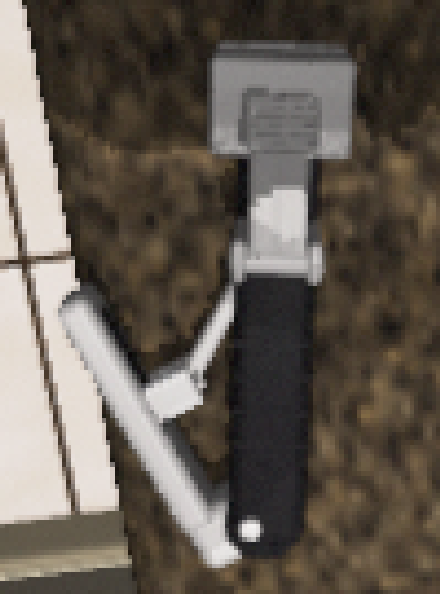

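Run:
```python
from h import *
T=np.load("w2.npz")["T"];W=cam("wrist",T)
P=np.vstack([ray(W,[(258.8,134),(258.8,140)],.036),ray(W,[(258.4,180)],.04),ray(W,[(256.2,204),(255.7,220),(255.2,234),(255,246)],.022)])
print(P.round(4)); d=np.linalg.svd(P[:,:2]-P[:,:2].mean(0))[2][0]; d*=np.sign(d[1]); yaw=np.arctan2(d[1],d[0]); print("yaw",yaw)
s=(P[:,:2]-P[:,:2].mean(0))@d; print((s-s[-1]-.118).round(4), ((P[:,:2]-P[:,:2].mean(0))@[-d[1],d[0]]).round(4))
# origin from tail(-118) and front(+8), hinge -36
for k,x in ((0,.008),(2,-.036),(6,-.118)): print("origin est",(P[k,:2]-x*d).round(4))
# tin: rim outline from w1 & w2
for f in ("w1","w2"):
    im=cv2.imread(f"pics/{f}.png");W=cam("wrist",np.load(f+".npz")["T"])
    pts={"w1":[(153,0),(146,69),(246,101),(271,33)],"w2":[(390,5),(395,163),(491,150),(502,0)]}[f]
    print(f,ray(W,pts,.06).round(4).tolist())
# predicted corner pixels for check
```

```text
[[ 0.3758 -0.274   0.036 ]
 [ 0.3751 -0.2796  0.036 ]
 [ 0.3693 -0.3181  0.04  ]
 [ 0.3627 -0.349   0.022 ]
 [ 0.3596 -0.3674  0.022 ]
 [ 0.3567 -0.3841  0.022 ]
 [ 0.3543 -0.3989  0.022 ]]
yaw 1.396995780028091
[ 0.0088  0.003  -0.0358 -0.0674 -0.0861 -0.1031 -0.118 ] [ 0.0003  0.0001 -0.0009  0.0003  0.0002  0.0002 -0.0001]
origin est [ 0.3745 -0.2818]
origin est [ 0.3756 -0.2826]
origin est [ 0.3747 -0.2827]
w1 [[0.5642, -0.1863, 0.06], [0.4933, -0.1931, 0.06], [0.4953, -0.3138, 0.06], [0.5734, -0.3189, 0.06]]
w2 [[0.4903, -0.1884, 0.06], [0.494, -0.3144, 0.06], [0.5786, -0.3143, 0.06], [0.576, -0.1969, 0.06]]
```

```bash
python3 -m inch '[[0,0,0,0,0,0.35],[0.41,0.06,0.9,0,0,0],[0,0,0.9,0,0,0],[0,0,0.9,0,0,0],[0,0,0.9,0,0,0]]' 0.55 60 | head -3
python3 -m inch '[[0,0,0.9,0,0,0],[0,0,0.9,0,0,0],[0,0,0.5,0,0,0],[0,0,0.4,0,0,0],[0,0,0,0,0,0]]'
```

```text
time_s: 6.18
tool_pos: [0.3698, -0.312, 0.2441]
ee_rot: [0.0, 0.766, 0.643, 0.0]
time_s: 6.8
tool_pos: [0.3696, -0.3118, 0.1768]
ee_rot: [-0.0, 0.766, 0.643, -0.0]
ft_force: [-0.4, 0.2, -0.0]
width: 0.0471
grasp_force: 0.0
```

```bash
python3 -m inch '[[0,0,0,0,0,0],[0,0,0,0,0,0],[0,0,0,0,0,0],[0,0,0,0,0,0],[0,0,0,0,0,0]]' 0 60
python3 -m inch '[[0,0,-0.9,0,0,0],[0,0,-0.9,0,0,0],[0,0,-0.9,0,0,0],[0,0,-0.9,0,0,0],[0,0,-0.9,0,0,0]]'
```

```text
time_s: 7.42
tool_pos: [0.3701, -0.3125, 0.1782]
ee_rot: [0.001, 0.766, 0.643, 0.0]
ft_force: [-0.5, -0.1, 5.0]
width: 0.0188
grasp_force: 60.4
time_s: 8.05
tool_pos: [0.3693, -0.3116, 0.29]
ee_rot: [-0.0, 0.766, 0.643, 0.0]
ft_force: [-0.4, -1.2, -1.7]
width: 0.0186
grasp_force: 59.4
```

```bash
python3 -m inch '[[0.94,0.82,-0.5,0,0,0],[0.94,0.82,-0.5,0,0,0],[0.94,0.82,-0.5,0,0,0],[0,0,0,0,0,1],[0,0,0,0,0,1]]' | head -3
python3 -m inch '[[0,0,0,0,0,1],[0,0,0,0,0,1],[0,0,0,0,0,1],[0,0,0,0,0,1],[0,0,0,0,0,1]]' | head -3
python3 -m inch '[[0,0,0,0,0,1],[0,0,0,0,0,1],[0,0,0,0,0,1],[0,0,0,0,0,1],[0,0,0,0,0,1]]' | head -3
python3 -m inch '[[0,0,0,0,0,1],[0,0,0,0,0,0.8],[0,0,0,0,0,0],[0,0,0,0,0,0]]'
python3 - <<'E'
from h import *
T=pose();im=bot.get_image("wrist");cv2.imwrite("pics/w3.png",im);print(T.round(4),bot.observe()["qpos"].round(2))
np.savez("w3.npz",T=T)
W=cam("wrist",T)
for n in ("tin","trivet"):
    for r in bot.regions_of("wrist",n)[:1]: print(n,r["p"],r["uv"]); cv2.imwrite(f"pics/m3_{n}.png",r["mask"].astype(np.uint8)*255)
E
```

```text
time_s: 8.68
tool_pos: [0.4425, -0.2524, 0.3269]
ee_rot: [-0.0, 0.827, 0.563, -0.0]
time_s: 9.3
tool_pos: [0.442, -0.2528, 0.3266]
ee_rot: [-0.001, 0.94, 0.34, -0.0]
time_s: 9.93
tool_pos: [0.442, -0.2528, 0.3266]
ee_rot: [-0.0, 0.995, 0.097, -0.0]
time_s: 10.42
tool_pos: [0.4422, -0.253, 0.3269]
ee_rot: [-0.0, 1.0, 0.009, -0.0]
ft_force: [-0.4, 0.4, -1.6]
width: 0.0185
grasp_force: 59.4
[[ 9.998e-01  1.890e-02 -5.000e-04  4.422e-01]
 [ 1.890e-02 -9.998e-01  4.000e-04 -2.530e-01]
 [-5.000e-04 -4.000e-04 -1.000e+00  3.269e-01]
 [ 0.000e+00  0.000e+00  0.000e+00  1.000e+00]] [-0.65  0.13 -0.38  1.06  0.    2.48]
tin 0.66 [260.4, 76.0]
trivet 0.64 [436.8, 89.8]
```

View pics/w3.png

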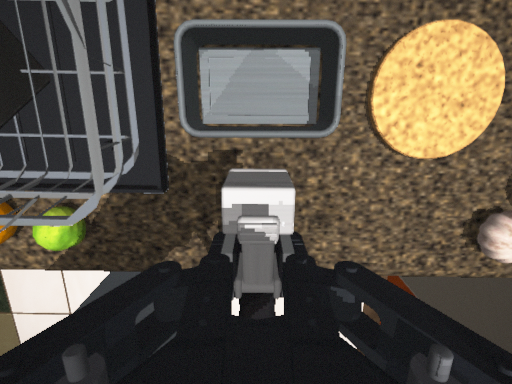

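The view shows the whole tin: rim corners about (177,24), (344,24), (341,134) and (181,136). The trivet is centred near (438,89) and the held jaw is at (258,195). I fit the rim and the trivet precisely.

Run:
```python
from h import *
im=cv2.imread("pics/w3.png").astype(int);W=cam("wrist",np.load("w3.npz")["T"]);g=im.mean(2)
for u in (210,260,310): print("col",u,"far",g[14:36,u].round().astype(int).tolist(),"near",g[118:144,u].round().astype(int).tolist())
for v in (50,80,110): print("row",v,"L",g[v,168:196].round().astype(int).tolist(),"R",g[v,326:352].round().astype(int).tolist())
m=cv2.imread("pics/m3_trivet.png",0);
hsv=cv2.cvtColor(im.astype(np.uint8),cv2.COLOR_BGR2HSV)
mk=((hsv[...,0]<25)&(hsv[...,1]>90)&(hsv[...,2]>140)).astype(np.uint8);mk[170:]=0;mk[:,:355]=0
c=max(cv2.findContours(mk,0,1)[0],key=cv2.contourArea)[:,0]
P=ray(W,c,.012)[:,:2]
from scipy.optimize import least_squares
f=least_squares(lambda p:np.hypot(*(P-p[:2]).T)-p[2],[.53,-.44,.065],loss="soft_l1",f_scale=.001);print("trivet",f.x)
```

```text
col 210 far [80, 77, 78, 80, 87, 104, 129, 139, 147, 138, 120, 102, 87, 62, 38, 37, 37, 39, 36, 41, 39, 37] near [147, 147, 144, 145, 141, 133, 99, 83, 45, 50, 50, 48, 62, 104, 125, 135, 136, 121, 105, 83, 82, 81, 75, 71, 73, 80]
col 260 far [84, 76, 74, 67, 61, 86, 124, 138, 147, 146, 130, 113, 89, 65, 40, 36, 37, 38, 35, 34, 38, 38] near [153, 151, 149, 147, 146, 131, 73, 56, 45, 48, 45, 48, 64, 100, 124, 136, 140, 125, 110, 83, 69, 78, 89, 108, 118, 99]
col 310 far [76, 74, 75, 89, 101, 105, 122, 137, 144, 145, 132, 114, 94, 69, 41, 34, 37, 38, 38, 38, 38, 36] near [83, 83, 85, 82, 80, 73, 48, 48, 45, 46, 44, 44, 62, 98, 119, 136, 141, 129, 111, 87, 68, 72, 68, 66, 67, 69]
row 50 L [94, 77, 64, 57, 55, 66, 98, 123, 140, 149, 141, 121, 103, 68, 49, 47, 48, 50, 49, 50, 46, 47, 46, 46, 48, 46, 45, 43] R [37, 33, 34, 37, 35, 40, 37, 34, 39, 35, 39, 39, 54, 85, 108, 128, 146, 147, 132, 115, 86, 94, 84, 76, 69, 71]
row 80 L [61, 67, 75, 79, 84, 85, 77, 70, 84, 126, 139, 150, 145, 128, 104, 72, 47, 46, 48, 50, 49, 50, 51, 47, 49, 48, 48, 48] R [38, 37, 38, 41, 40, 41, 38, 37, 37, 39, 60, 94, 118, 138, 153, 141, 128, 94, 77, 82, 85, 86, 86, 79, 71, 65]
row 110 L [102, 90, 82, 76, 70, 64, 65, 69, 82, 92, 96, 120, 142, 156, 154, 130, 106, 75, 41, 48, 46, 49, 51, 48, 48, 49, 50, 50] R [39, 40, 36, 35, 38, 35, 40, 44, 70, 97, 119, 137, 139, 130, 113, 60, 74, 82, 95, 98, 99, 101, 102, 101, 100, 96]
trivet [ 0.53209322 -0.42605525  0.064023  ]
```

Run:
```python
from h import *
from scipy.optimize import least_squares
T=np.load("w3.npz")["T"];W=cam("wrist",T)
near=ray(W,[(210,133.5),(260,133.55),(310,133.65)],.058);far=ray(W,[(210,22.1),(260,22.5),(310,22.3)],.058)
L=ray(W,[(177.2,50),(179.3,80),(181.3,110)],.058);Rr=ray(W,[(342.4,50),(339.7,80),(337.3,110)],.058)
def res(p):
    c,s=np.cos(p[2]),np.sin(p[2]);t=lambda P:(P[:,:2]-p[:2])@np.array([[c,-s],[s,c]])
    return np.r_[t(near)[:,0]+.042,t(far)[:,0]-.042,t(L)[:,1]-.065,t(Rr)[:,1]+.065]
f=least_squares(res,[.535,-.253,0]);p=f.x;print(p,(f.fun*1000).round(1));print("near",near.round(4))
# head now: where predicted in tool? measure hook/saddle front pixels: expected handle origin at tool [.03,0,.148]
for x,y,z in ((.008,0,.036),(.008,.016,.036),(.008,-.016,.036),(.008,-.016,0),(.008,.016,0),(-.012,.016,.036)):
    Pt=T@np.r_[.030+x, -y, .178-z,1]; print((x,y,z),proj(W,Pt[:3]).round(1))
g=cv2.imread("pics/w3.png").mean(2)
print("row200",g[200,214:304].round().astype(int).tolist()); print("col258",g[160:215,240].round().astype(int).tolist());print("row176",g[176,214:304].round().astype(int).tolist())
```

```text
[ 0.53585584 -0.251775    0.01639267] [-0.2 -0.1 -0.   0.1 -0.   0.2  0.   0.   0.1 -0.2  0.   0. ]
near [[ 0.493  -0.2104  0.058 ]
 [ 0.4938 -0.2531  0.058 ]
 [ 0.4945 -0.2958  0.058 ]]
(0.008, 0, 0.036) [[259.7 192. ]]
(0.008, 0.016, 0.036) [[221.9 192. ]]
(0.008, -0.016, 0.036) [[297.6 192. ]]
(0.008, -0.016, 0) [[288.3 173. ]]
(0.008, 0.016, 0) [[230. 173.]]
(-0.012, 0.016, 0.036) [[223.4 235.2]]
row200 [52, 51, 41, 38, 38, 36, 35, 116, 215, 231, 244, 245, 246, 246, 246, 246, 246, 246, 245, 246, 246, 245, 245, 246, 245, 246, 247, 246, 246, 245, 246, 246, 246, 246, 245, 246, 246, 246, 245, 246, 246, 246, 245, 245, 245, 245, 246, 246, 245, 246, 245, 245, 245, 245, 246, 245, 246, 245, 245, 246, 246, 245, 245, 246, 245, 241, 242, 241, 242, 245, 245, 245, 245, 246, 245, 245, 246, 246, 243, 236, 217, 96, 90, 86, 93, 102, 107, 108, 102, 92]
col258 [107, 106, 93, 56, 54, 53, 53, 50, 91, 159, 197, 170, 93, 91, 92, 96, 91, 94, 93, 93, 90, 89, 83, 80, 81, 86, 114, 157, 211, 229, 239, 246, 246, 246, 246, 247, 246, 246, 246, 246, 247, 246, 245, 232, 151, 151, 150, 151, 152, 150, 146, 148, 149, 148, 143]
row176 [40, 48, 55, 57, 56, 50, 45, 44, 43, 38, 35, 40, 52, 80, 88, 93, 94, 91, 91, 91, 92, 90, 93, 94, 90, 92, 91, 93, 91, 92, 93, 92, 91, 93, 93, 92, 94, 93, 93, 91, 91, 93, 93, 90, 92, 92, 89, 90, 89, 91, 90, 90, 90, 90, 90, 89, 92, 90, 89, 90, 91, 88, 91, 91, 90, 91, 89, 92, 91, 91, 90, 90, 88, 89, 89, 79, 78, 96, 102, 85, 71, 65, 62, 62, 66, 70, 70, 75, 72, 72]
```

```bash
python3 -m inch '[[0.41,0.02,0.8,0,0,0],[0.41,0.02,0.8,0,0,0],[0,0,0.85,0,0,0],[0,0,0.85,0,0,0],[0,0,0,0,0,0]]'
python3 -m inch '[[0,0,0,0,0,0],[0,0,0,0,0,0]]' | head -3
python3 - <<'E'
from h import *
T=pose();im=bot.get_image("wrist");np.savez("w4.npz",T=T);cv2.imwrite("pics/w4.png",im);print(T.round(4))
W=cam("wrist",T)
for P in ((.4937,-.2525,.066),(.4937,-.23,.06),(.4937,-.28,.06)): print(proj(W,P).round(1))
cv2.imwrite("pics/c4.png",cv2.resize(im[80:280,140:380],None,fx=3,fy=3,interpolation=cv2.INTER_NEAREST))
E
```

```text
time_s: 11.2
tool_pos: [0.462, -0.253, 0.243]
ee_rot: [-0.001, 1.0, 0.009, -0.002]
ft_force: [-0.9, -0.0, 0.0]
width: 0.0188
grasp_force: 59.4
time_s: 11.45
tool_pos: [0.4635, -0.2542, 0.2459]
ee_rot: [0.001, 1.0, 0.009, 0.001]
[[ 0.9998  0.0178  0.0019  0.4635]
 [ 0.0178 -0.9998 -0.0014 -0.2542]
 [ 0.0019  0.0014 -1.      0.2459]
 [ 0.      0.      0.      1.    ]]
[[256.6 186.2]]
[[218.2 182.8]]
[[303.6 184.3]]
```

View pics/c4.png

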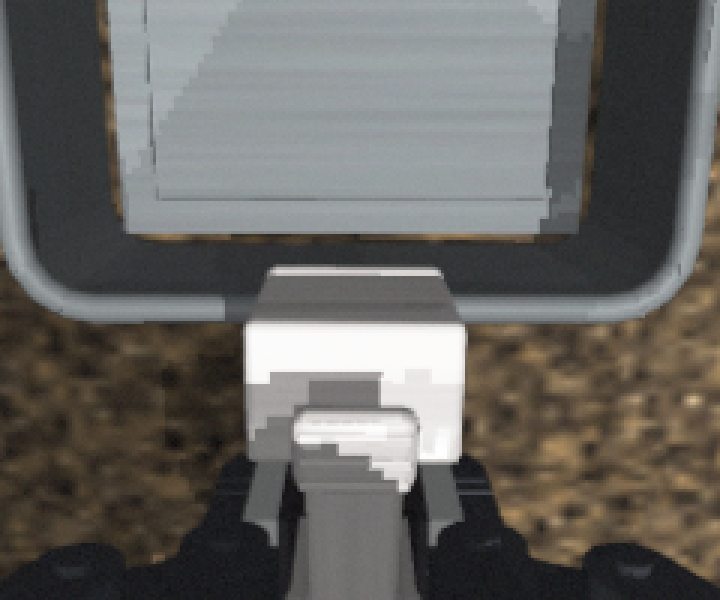

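The crop shows the hook tip's edge at crop rows 266–276, above the near rim bead (crop rows 293–322), centred between the long side's ends. I convert both to x.

Run:
```python
from h import *
T=np.load("w4.npz")["T"];W=cam("wrist",T);g=cv2.imread("pics/w4.png").mean(2)
print(g[160:192,250].round().astype(int).tolist()); print(g[172:192,215].round().astype(int).tolist()); print(g[172:192,300].round().astype(int).tolist())
for v in (168.5,172): print("hook tip",v,ray(W,[(257.5,v)],.068).round(4))
for u in (215,300): print("bead in/out",ray(W,[(u,177.8),(u,182.6),(u,187.3)],.058).round(4).tolist())
print("saddle corners",ray(W,[(222,187.5),(295,187.5)],.068+.036).round(4))
```

```text
[54, 49, 47, 50, 46, 49, 47, 48, 94, 172, 210, 184, 98, 100, 102, 99, 101, 102, 100, 104, 96, 89, 94, 98, 102, 104, 119, 165, 221, 239, 247, 251]
[52, 51, 48, 50, 51, 51, 59, 71, 77, 84, 90, 92, 85, 79, 73, 67, 63, 64, 55, 47]
[53, 51, 47, 54, 49, 54, 77, 109, 124, 138, 152, 157, 147, 136, 123, 102, 86, 90, 87, 78]
hook tip 168.5 [[ 0.5043 -0.2528  0.068 ]]
hook tip 172 [[ 0.5023 -0.2528  0.068 ]]
bead in/out [[0.4962, -0.2279, 0.058], [0.4933, -0.2278, 0.058], [0.4904, -0.2278, 0.058]]
bead in/out [[0.4971, -0.278, 0.058], [0.4942, -0.2782, 0.058], [0.4913, -0.2783, 0.058]]
saddle corners [[ 0.5034 -0.2378  0.104 ]
 [ 0.504  -0.2685  0.104 ]]
```

```bash
python3 -m inch '[[-0.04,0,0.16,0,0,0],[0,0,0.16,0,0,0],[0,0,0.16,0,0,0],[0,0,0,0,0,0]]'
```

```text
time_s: 12.0
tool_pos: [0.4616, -0.2536, 0.2321]
ee_rot: [-0.0, 1.0, 0.009, -0.0]
ft_force: [-1.0, -0.9, -1.5]
width: 0.0186
grasp_force: 59.4
```

```bash
python3 -m inch '[[0,0,0.16,0,0,0],[0,0,0.16,0,0,0],[0,0,0,0,0,0]]'
```

```text
time_s: 12.38
tool_pos: [0.4617, -0.2536, 0.2242]
ee_rot: [-0.0, 1.0, 0.009, -0.0]
ft_force: [-0.3, -0.2, -1.0]
width: 0.0189
grasp_force: 59.4
```

```bash
python3 -m inch '[[0,0,0.16,0,0,0],[0,0,0.16,0,0,0],[0,0,0.1,0,0,0],[0,0,0,0,0,0]]'
```

```text
time_s: 12.88
tool_pos: [0.4618, -0.2536, 0.2139]
ee_rot: [-0.0, 1.0, 0.009, -0.0]
ft_force: [-0.1, 0.4, -0.5]
width: 0.0183
grasp_force: 59.4
```

```bash
python3 -m inch '[[0,0,0.08,0,0,0],[0,0,0.08,0,0,0],[0,0,0,0,0,0]]'
```

```text
time_s: 13.25
tool_pos: [0.4618, -0.2537, 0.21]
ee_rot: [-0.0, 1.0, 0.009, -0.0]
ft_force: [-0.3, 0.3, -1.2]
width: 0.0185
grasp_force: 59.4
```

```bash
for i in 1; do python3 -m inch '[[0,0,0.06,0,0,0],[0,0,0,0,0,0]]' | sed -n '2p;4p'; done
python3 -m inch '[[0,0,0.04,0,0,0],[0,0,0,0,0,0]]' | sed -n '2p;4p'
```

```text
tool_pos: [0.4618, -0.2537, 0.2086]
ft_force: [0.8, 0.8, -0.1]
tool_pos: [0.462, -0.2538, 0.208]
ft_force: [-1.1, 0.4, 1.8]
```

```bash
python3 -m inch '[[0,0,0.03,0,0,0],[0,0,0,0,0,0]]' | sed -n '2p;4p'; python3 -m inch '[[0,0,0.03,0,0,0],[0,0,0,0,0,0]]' | sed -n '2p;4p'
```

```text
tool_pos: [0.4621, -0.2538, 0.2078]
ft_force: [-2.4, 1.4, 5.8]
tool_pos: [0.4621, -0.2538, 0.2076]
ft_force: [-3.5, 2.6, 9.7]
```

```bash
python3 -m inch '[[0,0,0,0,0,0],[0,0,0,0,0,0],[0,0,0,0,0,0]]' | sed -n '1,4p'
python3 -m inch '[[0,0,-0.04,0,0,0],[0,0,0,0,0,0],[0,0,0,0,0,0]]' 0.3 20 | sed -n '2,6p'
python3 -m inch '[[0,0,0,0,0,0],[0,0,0,0,0,0]]' 0.55 | sed -n '2,6p'
```

```text
time_s: 14.62
tool_pos: [0.4621, -0.2539, 0.2076]
ee_rot: [0.0, 1.0, 0.009, 0.0]
ft_force: [-4.2, 2.6, 9.7]
tool_pos: [0.4618, -0.2537, 0.207]
ee_rot: [-0.0, 1.0, 0.009, -0.0]
ft_force: [-0.3, -0.2, 0.4]
width: 0.0255
grasp_force: 0.0
tool_pos: [0.4619, -0.2537, 0.207]
ee_rot: [-0.0, 1.0, 0.009, -0.0]
ft_force: [0.4, 1.0, 0.5]
width: 0.0468
grasp_force: 0.0
```

```bash
python3 -m inch '[[0,0,-0.9,0,0,0],[0,0,-0.9,0,0,0],[0,0,-0.9,0,0,0],[-0.6,-0.3,-0.9,0,0,0],[-0.7,-0.3,-0.9,0,0,0]]' | sed -n '2,4p'
python3 -m inch '[[0,-0.3,0,0,0,0],[0,0,0,0,0,0],[0,0,0,0,0,0]]' 1 20 | sed -n '2,6p'
python3 - <<'E'
from h import *
T=pose();im=bot.get_image("wrist");np.savez("w5.npz",T=T);cv2.imwrite("pics/w5.png",im);W=cam("wrist",T);print(T.round(4))
for n in ("handle","lever","release","tin"):
    for r in bot.regions_of("wrist",n)[:1]:
        ys,xs=np.where(r["mask"]);print(n,round(r["p"],2),np.round(r["uv"]),xs.min(),xs.max(),ys.min(),ys.max())
for pit in (0,.2,.3,.4):
    for x,y,z in ((0.008,0,.036),(-.036,0,.04),(-.118,0,.022),(-.112,.004,.022)):
        c,s=np.cos(pit),np.sin(pit); dz=z-.03
        P=np.array([.494+c*x - s*dz*1, -.2525+y, .06+s*x+c*dz]); print(pit,x,proj(W,P).round(1),end=' ')
    print()
E
```

```text
tool_pos: [0.4289, -0.2392, 0.3204]
ee_rot: [0.0, 1.0, 0.009, 0.0]
ft_force: [1.1, -0.5, -0.1]
tool_pos: [0.4292, -0.2317, 0.3187]
ee_rot: [-0.0, 1.0, 0.009, -0.001]
ft_force: [0.4, -0.9, 0.1]
width: 0.0853
grasp_force: 0.0
[[ 9.998e-01  1.820e-02 -1.100e-03  4.292e-01]
 [ 1.820e-02 -9.998e-01  8.000e-04 -2.317e-01]
 [-1.100e-03 -8.000e-04 -1.000e+00  3.187e-01]
 [ 0.000e+00  0.000e+00  0.000e+00  1.000e+00]]
handle 0.84 [278. 172.] 226 306 102 231
lever 0.56 [253. 190.] 226 272 166 231
release 0.72 [286. 146.] 275 298 128 171
tin 0.75 [287.  59.] 198 380 0 123
0 0.008 [[287.5 107.8]] 0 -0.036 [[285.3 164.7]] 0 -0.118 [[279.4 245.8]] 0 -0.112 [[275.5 240. ]] 
0.2 0.008 [[287.6 109.6]] 0.2 -0.036 [[284.4 164.5]] 0.2 -0.118 [[277.9 231.5]] 0.2 -0.112 [[274.2 226.6]] 
0.3 0.008 [[287.6 110.7]] 0.3 -0.036 [[284.  163.7]] 0.3 -0.118 [[277.3 223.8]] 0.3 -0.112 [[273.8 219.4]] 
0.4 0.008 [[287.6 111.8]] 0.4 -0.036 [[283.6 162.5]] 0.4 -0.118 [[276.7 215.8]] 0.4 -0.112 [[273.4 211.8]]
```

View pics/w5.png

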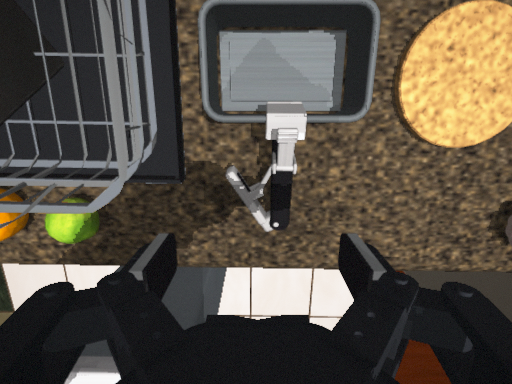

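The handle hangs from the rim tail-down: head at (287,105–140), tail at (280,230), which fits a tip of about 0.22 rad. I go over bar and lever with the tool pitched to match.

```bash
python3 -m inch '[[0,0,0,0,0.75,0],[0,0,0,0,0.75,0],[0,0,0,0,0.7,0],[-0.75,-0.04,0,0,0,0],[-0.75,-0.04,0,0,0,0]]' 1 20| sed -n '2,4p'
python3 -m inch '[[-0.75,-0.03,0.5,0,0,0],[0,0,0.9,0,0,0],[0,0,0.9,0,0,0],[0,0,0,0,0,0],[0,0,0,0,0,0]]' | sed -n '1,6p'
python3 - <<'E'
from h import *
T=pose();im=bot.get_image("wrist");np.savez("w6.npz",T=T);cv2.imwrite("pics/w6.png",im);W=cam("wrist",T);print(T.round(4))
p=.22
H=np.eye(4);H[:3,:3]=R.from_euler("zy",[.018,-p]).as_matrix();H[:3,3]=np.array([.494,-.2525,.06])-H[:3,:3]@[0,0,.03]
L=np.linalg.inv(H)@T;print("TCP in handle",L.round(4))
for n in ("handle","lever","release"):
    for r in bot.regions_of("wrist",n)[:1]:
        ys,xs=np.where(r["mask"]);print(n,round(r["p"],2),np.round(r["uv"]),xs.min(),xs.max(),ys.min(),ys.max())
for q in ((.008,0,.036),(-.036,0,.04),(-.118,0,.022),(-.112,.004,.02),(-.05,.058,.02)): print(q,proj(W,(H@np.r_[q,1])[:3]).round(1))
E
```

```text
tool_pos: [0.3909, -0.2302, 0.3109]
ee_rot: [-0.001, 0.994, 0.009, 0.109]
ft_force: [0.4, -0.6, -0.7]
time_s: 17.75
tool_pos: [0.3863, -0.2299, 0.2517]
ee_rot: [-0.001, 0.994, 0.009, 0.11]
ft_force: [-0.1, -0.2, 0.1]
width: 0.0856
grasp_force: 0.0
[[ 0.9758  0.0175  0.2179  0.3863]
 [ 0.017  -0.9998  0.0038 -0.2299]
 [ 0.2179  0.     -0.976   0.2517]
 [ 0.      0.      0.      1.    ]]
TCP in handle [[ 1.000e+00 -1.000e-03 -3.000e-04 -6.290e-02]
 [-1.000e-03 -1.000e+00  3.800e-03  2.370e-02]
 [-3.000e-04 -3.800e-03 -1.000e+00  2.406e-01]
 [ 0.000e+00  0.000e+00  0.000e+00  1.000e+00]]
handle 0.59 [286. 200.] 220 323 111 279
lever 0.85 [253. 227.] 220 279 194 280
release 0.67 [300. 156.] 286 315 128 191
(0.008, 0, 0.036) [[299.2 110.2]]
(-0.036, 0, 0.04) [[297.2 181.9]]
(-0.118, 0, 0.022) [[290.  277.3]]
(-0.112, 0.004, 0.02) [[284.8 269.1]]
(-0.05, 0.058, 0.02) [[212.5 193.6]]
```

```bash
python3 -m inch '[[0,0,0.8,0,0,0],[0,0,0.7,0,0,0],[0,0,0.7,0,0,0],[0,0,0.7,0,0,0],[0,0,0,0,0,0]]' | sed -n '1,6p'
```

```text
time_s: 18.58
tool_pos: [0.4021, -0.2292, 0.18]
ee_rot: [-0.002, 0.994, 0.009, 0.109]
ft_force: [-0.8, 0.5, -0.2]
width: 0.0857
grasp_force: 0.0
```

```bash
python3 -m inch '[[0,0,0,0,0,0],[0,0,0,0,0,0]]' 0.84 20 | sed -n '2,6p'
python3 -m inch '[[0,0.06,0,0,0,0],[0,0.06,0,0,0,0],[0,0,0,0,0,0]]' 0.74 20| sed -n '2,6p'
python3 -m inch '[[0,0.08,0,0,0,0],[0,0.08,0,0,0,0],[0,0,0,0,0,0]]' 0.64 20| sed -n '2,6p'
```

```text
tool_pos: [0.4028, -0.2299, 0.1815]
ee_rot: [-0.0, 0.994, 0.009, 0.11]
ft_force: [0.6, -0.9, -0.8]
width: 0.0717
grasp_force: 0.0
tool_pos: [0.4028, -0.2327, 0.1816]
ee_rot: [-0.001, 0.994, 0.009, 0.111]
ft_force: [-1.8, 1.9, 4.7]
width: 0.0634
grasp_force: 5.8
tool_pos: [0.4034, -0.2371, 0.1815]
ee_rot: [-0.001, 0.994, 0.009, 0.111]
ft_force: [1.5, 0.7, 4.4]
width: 0.0547
grasp_force: 2.9
```

```bash
python3 -m inch '[[0.2,0,-0.09,0,-0.37,0],[0.2,0,-0.09,0,-0.37,0],[0.2,0,-0.09,0,-0.37,0],[0,0,0,0,0,0]]' | sed -n '2,6p'
python3 -m inch '[[0.2,0,-0.09,0,-0.37,0],[0.2,0,-0.09,0,-0.37,0],[0,0,0,0,0,0]]' | sed -n '2,6p'
```

```text
tool_pos: [0.4164, -0.2362, 0.1898]
ee_rot: [-0.001, 0.998, 0.009, 0.054]
ft_force: [1.2, -0.1, -1.3]
width: 0.0541
grasp_force: 2.9
tool_pos: [0.4255, -0.236, 0.195]
ee_rot: [-0.0, 1.0, 0.009, 0.017]
ft_force: [0.0, -0.2, -0.1]
width: 0.0549
grasp_force: 2.6
```

```bash
python3 -m inch '[[0.2,0,-0.09,0,-0.35,0],[0,0,0,0,0,0],[0,0,0,0,0,0]]' | sed -n '2,6p'
python3 - <<'E'
from h import *
T=pose();im=bot.get_image("wrist");np.savez("w7.npz",T=T);cv2.imwrite("pics/w7.png",im);W=cam("wrist",T)
for n in ("handle","release","tin"):
    for r in bot.regions_of("wrist",n)[:1]:
        ys,xs=np.where(r["mask"]);print(n,round(r["p"],2),np.round(r["uv"]),xs.min(),xs.max(),ys.min(),ys.max())
for p in (0,.1,.2):
    H=np.eye(4);H[:3,:3]=R.from_euler("zy",[.018,-p]).as_matrix();H[:3,3]=np.array([.494,-.2525,.06])-H[:3,:3]@[0,0,.03]
    for q in ((.008,0,.036),(.008,0,0),(-.001,0,.054),(-.012,.016,.036),(-.012,-.016,.036),(.008,.016,.036),(.008,-.016,.036)): print(p,q,proj(W,(H@np.r_[q,1])[:3]).round(1),end=" ")
    print()
print("rim",proj(W,[[.4937,-.23,.06],[.4937,-.28,.06]]).round(1))
g=im.mean(2); v0=90
for u in (200,345): print(u,g[90:220,u].round().astype(int).tolist())
print(g[90:230,275].round().astype(int).tolist())
E
```

```text
tool_pos: [0.4299, -0.2358, 0.1973]
ee_rot: [-0.0, 1.0, 0.009, -0.0]
ft_force: [0.4, 0.6, 0.6]
width: 0.0545
grasp_force: 2.3
handle 0.84 [280. 220.] 205 328 114 321
release 0.79 [290. 193.] 262 313 153 251
tin 0.64 [266.  66.] 72 477 0 161
0 (0.008, 0, 0.036) [[311.1 108.4]] 0 (0.008, 0, 0) [[296.9 108.6]] 0 (-0.001, 0, 0.054) [[320.8 139.8]] 0 (-0.012, 0.016, 0.036) [[265.  164.6]] 0 (-0.012, -0.016, 0.036) [[351.3 164.6]] 0 (0.008, 0.016, 0.036) [[265.5 108.4]] 0 (0.008, -0.016, 0.036) [[356.7 108.4]] 
0.1 (0.008, 0, 0.036) [[311.3 110.3]] 0.1 (0.008, 0, 0) [[297.5 102.1]] 0.1 (-0.001, 0, 0.054) [[320.  147.8]] 0.1 (-0.012, 0.016, 0.036) [[264.9 165.3]] 0.1 (-0.012, -0.016, 0.036) [[350.1 165.4]] 0.1 (0.008, 0.016, 0.036) [[265.5 110.3]] 0.1 (0.008, -0.016, 0.036) [[357.3 110.3]] 
0.2 (0.008, 0, 0.036) [[311.6 112.5]] 0.2 (0.008, 0, 0) [[298.3  95.6]] 0.2 (-0.001, 0, 0.054) [[319.  155.4]] 0.2 (-0.012, 0.016, 0.036) [[264.8 165.7]] 0.2 (-0.012, -0.016, 0.036) [[348.9 165.8]] 0.2 (0.008, 0.016, 0.036) [[265.5 112.5]] 0.2 (0.008, -0.016, 0.036) [[357.7 112.5]] 
rim [[247.7 130.1]
 [
[... 1191 characters left out ...]
[163, 161, 163, 163, 162, 158, 159, 153, 120, 110, 167, 167, 170, 172, 172, 173, 168, 165, 165, 167, 164, 165, 166, 166, 160, 133, 131, 207, 228, 197, 118, 118, 118, 117, 116, 119, 113, 105, 149, 216, 242, 247, 252, 253, 253, 253, 253, 254, 253, 253, 253, 253, 253, 253, 253, 253, 253, 253, 253, 252, 252, 252, 253, 245, 126, 117, 114, 158, 204, 228, 235, 241, 247, 250, 250, 245, 232, 250, 248, 248, 249, 246, 246, 244, 243, 244, 240, 243, 251, 248, 244, 238, 243, 244, 243, 243, 240, 238, 251, 248, 243, 235, 243, 244, 244, 244, 244, 244, 244, 244, 245, 245, 245, 244, 244, 245, 244, 242, 241, 241, 241, 240, 239, 238, 237, 236, 235, 229, 224, 207, 205, 203, 202, 199, 197, 195, 193, 192, 188, 186]
```

View pics/w7.png

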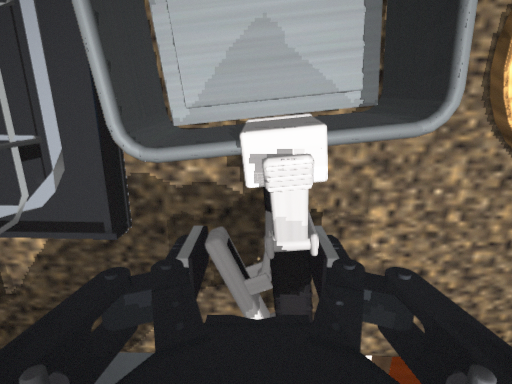

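The view shows handle and tin yawed together about 0.1 rad, with the rim sloping from (150,157) to (430,128). The head is at (285,150), and the tip-to-saddle offset says it is still tail-down by about 0.1. Both fingers are on, left on the lever at (210,240) and right on the bar at (313,255). I squeeze a bit more, raise the tail further and measure again.

```bash
python3 -m inch '[[0,0.1,0,0,0,0],[0,0,0,0,0,0]]' 0.58 20 | sed -n '2,6p'
python3 -m inch '[[0.17,0,-0.08,0,-0.3,0],[0.17,0,-0.08,0,-0.3,0],[0.17,0,-0.08,0,-0.3,0],[0.17,0,-0.08,0,-0.3,0],[0,0,0,0,0,0]]' | sed -n '2,6p'
python3 - <<'E'
from h import *
im=bot.get_image("wrist");cv2.imwrite("pics/w8.png",im)
g=im.mean(2)
for u in (262,275,285): print(u,g[90:180,u].round().astype(int).tolist())
for u in (170,200,345,400): 
    c=g[110:190,u]; print(u,c.round().astype(int).tolist())
E
```

```text
tool_pos: [0.4306, -0.2387, 0.1978]
ee_rot: [-0.0, 1.0, 0.009, 0.0]
ft_force: [0.4, 0.4, 0.4]
width: 0.0496
grasp_force: 7.2
tool_pos: [0.4482, -0.2381, 0.2047]
ee_rot: [0.0, 0.998, 0.009, -0.061]
ft_force: [0.3, 0.6, -1.8]
width: 0.0494
grasp_force: 6.8
262 [172, 171, 171, 172, 172, 173, 172, 168, 168, 163, 140, 130, 176, 177, 179, 183, 183, 180, 179, 177, 175, 175, 176, 173, 156, 101, 100, 86, 68, 58, 63, 127, 198, 183, 152, 108, 110, 108, 109, 111, 110, 107, 109, 110, 108, 112, 127, 181, 237, 247, 252, 254, 253, 247, 248, 248, 247, 248, 247, 248, 247, 247, 247, 235, 134, 134, 134, 132, 130, 129, 132, 133, 134, 129, 129, 132, 125, 111, 136, 179, 204, 215, 223, 231, 237, 238, 226, 191, 231, 243]
275 [171, 172, 172, 173, 174, 172, 171, 170, 161, 142, 177, 176, 178, 181, 181, 182, 179, 178, 176, 176, 175, 174, 172, 175, 157, 93, 68, 59, 60, 77, 152, 228, 226, 134, 106, 107, 105, 103, 99, 104, 103, 103, 107, 106, 109, 134, 186, 222, 232, 241, 246, 248, 248, 248, 248, 248, 248, 248, 248, 247, 248, 248, 248, 236, 132, 133, 131, 130, 132, 132, 131, 131, 131, 128, 131, 124, 112, 145, 184, 
[... 1215 characters left out ...]
 [92, 63, 62, 61, 59, 59, 60, 62, 57, 58, 60, 62, 60, 60, 59, 55, 59, 64, 61, 60, 62, 59, 60, 59, 70, 98, 112, 121, 130, 140, 150, 157, 158, 144, 138, 132, 126, 120, 112, 117, 125, 111, 102, 97, 87, 77, 78, 76, 76, 72, 73, 72, 72, 75, 78, 82, 89, 90, 93, 95, 99, 97, 94, 90, 88, 84, 79, 75, 72, 70, 65, 60, 64, 60, 58, 59, 63, 64, 67, 63]
400 [56, 53, 57, 54, 58, 50, 54, 57, 54, 56, 55, 56, 56, 55, 57, 57, 61, 56, 67, 94, 118, 132, 146, 154, 164, 170, 172, 174, 173, 167, 159, 149, 132, 115, 106, 97, 90, 81, 77, 71, 71, 75, 83, 92, 96, 97, 99, 98, 100, 102, 106, 111, 110, 114, 115, 112, 108, 107, 106, 101, 93, 86, 78, 78, 77, 78, 84, 97, 110, 117, 117, 113, 107, 105, 98, 99, 107, 117, 127, 135]
```

```bash
python3 - <<'E'
from h import *
T=pose();W=cam("wrist",T);print(T.round(3).tolist())
print("bead ctr world",ray(W,[(170,157),(200,157.5),(345,141),(400,136)],.058).round(4).tolist())
for p in (-.1,-.05,0,.05,.1,.15,.2):
    Rm=R.from_euler("zy",[.12,-p]).as_matrix()
    def pr(q,x,y): return proj(W,np.array([x,y,.06])+Rm@(np.array(q)-[0,0,.03]))[0]
    from scipy.optimize import least_squares
    f=least_squares(lambda a:pr((.008,0,.0),*a)-[280,120.8],[.494,-.25])
    print(p,f.x.round(4),pr((.008,0,.036),*f.x).round(1),"obs ~(285,134.5)",pr((-.036,0,.04),*f.x).round(1))
E
python3 - <<'E'
from h import *
r=bot.regions_of("wrist","release")[0]["mask"];ys,xs=np.where(r);print(ys.min(),ys.max(),[ (v,np.where(r[v])[0].min(),np.where(r[v])[0].max()) for v in range(ys.min(),ys.max(),10)])
E
```

```text
[[0.993, 0.018, -0.121, 0.448], [0.018, -1.0, -0.002, -0.238], [-0.121, -0.001, -0.993, 0.205], [0.0, 0.0, 0.0, 1.0]]
bead ctr world [[0.4829, -0.2009, 0.058], [0.4829, -0.2131, 0.058], [0.4908, -0.2709, 0.058], [0.4932, -0.2922, 0.058]]
-0.1 [ 0.4887 -0.2481] [287.9 126.9] obs ~(285,134.5) [296.6 240.8]
-0.05 [ 0.4872 -0.2481] [287.7 132. ] obs ~(285,134.5) [295.6 242.7]
0 [ 0.4857 -0.2481] [287.4 137. ] obs ~(285,134.5) [294.6 244.3]
0.05 [ 0.4843 -0.248 ] [287.1 141.9] obs ~(285,134.5) [293.7 245.6]
0.1 [ 0.4829 -0.248 ] [286.8 146.8] obs ~(285,134.5) [292.8 246.6]
0.15 [ 0.4816 -0.2479] [286.5 151.5] obs ~(285,134.5) [291.9 247.2]
0.2 [ 0.4803 -0.2479] [286.2 156.2] obs ~(285,134.5) [291.1 247.5]
164 257 [(164, np.int64(295), np.int64(297)), (174, np.int64(253), np.int64(303)), (184, np.int64(255), np.int64(303)), (194, np.int64(255), np.int64(302)), (204, np.int64(261), np.int64(299)), (214, np.int64(263), np.int64(299)), (224, np.int64(265), np.int64(299)), (234, np.int64(267), np.int64(299)), (244, np.int64(266), np.int64(301)), (254, np.int64(267), np.int64(302))]
```

```bash
python3 -m inch '[[0,0.07,0.03,0,0,0],[0,0.08,0,0,0,0],[0,0,0,0,0,0]]' 0.5 25 | sed -n '2,6p'
python3 -m inch '[[0,0.06,0,0,0,0],[0,0.06,0,0,0,0],[0,0,0,0,0,0]]' 0.43 25 | sed -n '2,6p'
```

```text
tool_pos: [0.4476, -0.242, 0.2042]
ee_rot: [0.0, 0.998, 0.009, -0.06]
ft_force: [0.8, -0.1, -1.6]
width: 0.0426
grasp_force: 4.5
tool_pos: [0.448, -0.2453, 0.2045]
ee_rot: [0.001, 0.998, 0.009, -0.06]
ft_force: [-0.3, 0.0, 0.7]
width: 0.0366
grasp_force: 0.0
```

```bash
python3 -m inch '[[0,0.06,0,0,0,0],[0,0.03,0,0,0,0],[0,0,0,0,0,0],[0,0,0,0,0,0]]' 0 40 | sed -n '2,6p'
python3 - <<'E'
from h import *
T=pose();W=cam("wrist",T);im=bot.get_image("wrist");cv2.imwrite("pics/w9.png",im);print(T.round(3).tolist())
for n in ("lever","release","tin"):
    for r in bot.regions_of("wrist",n)[:1]:
        ys,xs=np.where(r["mask"]);print(n,round(r["p"],2),np.round(r["uv"]),xs.min(),xs.max(),ys.min(),ys.max())
g=im.mean(2)
for u in (170,200,360,400): print(u,g[100:180,u].round().astype(int).tolist())
for u in (270,285,300): print(u,g[90:180,u].round().astype(int).tolist())
E
```

```text
tool_pos: [0.4479, -0.2468, 0.2042]
ee_rot: [-0.0, 0.998, 0.009, -0.06]
ft_force: [0.0, 4.6, 4.1]
width: 0.0288
grasp_force: 39.1
[[0.993, 0.018, -0.12, 0.448], [0.018, -1.0, -0.001, -0.247], [-0.12, -0.001, -0.993, 0.204], [0.0, 0.0, 0.0, 1.0]]
lever 0.71 [238. 284.] 230 254 222 317
release 0.55 [258. 216.] 226 278 185 265
tin 0.91 [232.  75.] 27 444 0 181
170 [174, 171, 172, 169, 166, 169, 168, 170, 168, 171, 172, 174, 167, 164, 163, 158, 122, 115, 169, 170, 169, 173, 172, 171, 170, 169, 167, 166, 162, 164, 149, 93, 75, 55, 67, 69, 66, 60, 62, 60, 61, 60, 64, 62, 63, 62, 59, 61, 62, 60, 61, 63, 61, 61, 62, 63, 62, 64, 63, 64, 62, 60, 61, 63, 66, 76, 82, 88, 92, 98, 98, 100, 97, 96, 87, 74, 83, 72, 56, 50]
200 [171, 169, 171, 172, 171, 170, 173, 172, 170, 168, 163, 168, 156, 142, 173, 173, 174, 177, 175, 176, 173, 169, 169, 170, 168, 167, 167, 169, 158, 105, 81, 102, 102, 92, 67, 68, 66, 66, 65, 66, 66, 67, 66, 69, 66, 67, 66, 67, 63, 66, 69, 70, 68, 68, 68, 69, 66, 66, 64, 69, 70, 86, 108, 122, 136, 146, 157, 165, 172, 169, 162, 159, 151, 139, 114, 71, 63, 59, 57, 56]
360 [48, 49, 
[... 1286 characters left out ...]
, 70, 68, 75, 69, 50, 64, 65, 68, 119, 187, 183, 122, 115, 117, 115, 114, 116, 112, 114, 116, 114, 114, 115, 118, 113, 106, 106, 109, 136, 197, 231, 237, 243, 247, 247, 247, 247, 247, 247, 247, 247, 247, 247, 247, 247, 247, 247, 246, 245, 244, 245, 246, 246, 245, 243, 244, 245, 246, 245, 244]
300 [174, 174, 172, 173, 173, 173, 174, 172, 174, 172, 171, 158, 138, 171, 174, 179, 181, 182, 179, 178, 178, 174, 175, 169, 147, 147, 148, 139, 102, 78, 79, 82, 80, 67, 62, 65, 65, 65, 64, 65, 60, 63, 63, 61, 65, 60, 65, 65, 61, 64, 65, 63, 64, 64, 60, 61, 55, 59, 61, 60, 67, 85, 103, 114, 125, 134, 142, 149, 151, 144, 142, 135, 130, 117, 100, 81, 91, 92, 92, 92, 87, 83, 80, 71, 70, 75, 79, 82, 81, 78]
```

```bash
python3 -m inch '[[0,0,0,0,0,0],[0,0,0,0,0,0],[0,0,0,0,0,0]]' 0.6 20 | sed -n '1,6p'
python3 - <<'E'
from h import *
T=pose();W=cam("wrist",T);im=bot.get_image("wrist");cv2.imwrite("pics/w10.png",im);np.savez("w10.npz",T=T)
for n in ("handle","lever","release","tin"):
    for r in bot.regions_of("wrist",n)[:1]:
        m=r["mask"];ys,xs=np.where(m);print(n,round(r["p"],2),np.round(r["uv"]),[(v,np.where(m[v])[0].min(),np.where(m[v])[0].max()) for v in range(ys.min(),ys.max(),14) if m[v].any()])
E
```

```text
time_s: 23.82
tool_pos: [0.4481, -0.2478, 0.2042]
ee_rot: [0.001, 0.998, 0.009, -0.06]
ft_force: [-0.6, -0.5, 0.1]
width: 0.0514
grasp_force: 0.0
handle 0.86 [256. 212.] [(126, np.int64(280), np.int64(283)), (140, np.int64(219), np.int64(290)), (154, np.int64(209), np.int64(293)), (168, np.int64(211), np.int64(293)), (182, np.int64(214), np.int64(294)), (196, np.int64(216), np.int64(295)), (210, np.int64(231), np.int64(281)), (224, np.int64(227), np.int64(282)), (238, np.int64(223), np.int64(284)), (252, np.int64(225), np.int64(287)), (266, np.int64(228), np.int64(287)), (280, np.int64(231), np.int64(288)), (294, np.int64(234), np.int64(289)), (308, np.int64(235), np.int64(291))]
lever 0.68 [235. 276.] [(221, np.int64(231), np.int64(236)), (235, np.int64(223), np.int64(239)), (249, np.int64(224), np.int64(237)), (263, np.int64(227), np.int64(236)), (277, np.int64(230), np.int64(249)), (291, np.int64(233), np.int64(252)), (305, np.int64(235), np.int64(255))]
release 0.73 [257. 216.] [(180, np.int64(258), np.int64(270)), (194, np.int64(226), np.int64(274)), (208, np.int64(230), np.int64(274)), (222, np.int64(238), np.int64(273)), (236, np.int64(241), np.int64(275)), (250, np.int64(245), np.int64(277))]
tin 0.97 [228.  74.] [(0, np.int64(27), np.int64(442)), (14, np.int64(32), np.int64(440)), (28, np.int64(37), np.int64(438)), (42, np.int64(42), np.int64(437)), (56, np.int64(48), np.int64(435)), (70, np.int64(54), np.int64(433)), (84, np.int64(58), np.int64(431)), (98, np.int64(64), np.int64(430)), (112, np.int64(68), np.int64(427)), (126, np.int64(74), np.int64(421)), (140, np.int64(79), np.int64(410)), (154, np.int64(86), np.int64(379)), (168, np.int64(98), np.int64(210))]
```

```bash
python3 -m inch '[[0,0,-0.8,0,0,0],[0,0,-0.8,0,0,0],[0,0,-0.8,0,0,0],[0,0,-0.8,0,0.6,0],[0,0,-0.8,0,0.6,0]]' | sed -n '2,3p'
python3 -m inch '[[-0.5,0,0,0,0,-0.5],[-0.5,0,0,0,0,-0.5],[0,0,0,0,0,0],[0,0,0,0,0,0]]' | sed -n '2,6p'
python3 - <<'E'
from h import *
T=pose();W=cam("wrist",T);im=bot.get_image("wrist");cv2.imwrite("pics/w11.png",im);np.savez("w11.npz",T=T);print(T.round(4).tolist())
for n in ("handle","lever","release","tin"):
    for r in bot.regions_of("wrist",n)[:1]:
        m=r["mask"];ys,xs=np.where(m);np.save("m11_"+n,m);print(n,round(r["p"],2),np.round(r["uv"]),[(v,int(np.where(m[v])[0].min()),int(np.where(m[v])[0].max())) for v in range(ys.min(),ys.max()+1,9) if m[v].any()],ys.max())
E
```

```text
tool_pos: [0.4589, -0.247, 0.3046]
ee_rot: [0.0, 1.0, 0.009, 0.002]
tool_pos: [0.434, -0.2482, 0.304]
ee_rot: [0.0, 0.998, 0.058, 0.001]
ft_force: [-0.4, -0.4, -1.5]
width: 0.0514
grasp_force: 0.0
[[0.9932, 0.1166, 0.0016, 0.434], [0.1166, -0.9932, -0.0004, -0.2482], [0.0015, 0.0006, -1.0, 0.304], [0.0, 0.0, 0.0, 1.0]]
handle 0.79 [257. 199.] [(128, 265, 273), (137, 239, 281), (146, 240, 281), (155, 240, 281), (164, 250, 274), (173, 249, 273), (182, 249, 273), (191, 237, 274), (200, 237, 273), (209, 237, 273), (218, 238, 273), (227, 237, 273), (236, 238, 273), (245, 238, 274), (254, 239, 273), (263, 240, 273), (272, 254, 267)] 274
lever 0.92 [243. 225.] [(184, 240, 247), (193, 237, 247), (202, 237, 249), (211, 237, 249), (220, 238, 250), (229, 238, 250), (238, 239, 250), (247, 239, 250), (256, 239, 251), (265, 240, 251)] 271
release 0.94 [260. 166.] [(144, 251, 268), (153, 249, 271), (162, 252, 270), (171, 251, 269), (180, 252, 269), (189, 252, 270)] 196
tin 0.6 [258.  76.] [(13, 306, 307), (22, 174, 349), (31, 167, 355), (40, 166, 356), (49, 166, 355), (58, 167, 354), (67, 169, 354), (76, 170, 354), (85, 170, 352), (94, 171, 352), (103, 172, 351), (112, 172, 351), (121, 172, 350), (130, 175, 347), (139, 181, 341)] 146
```

Run:
```python
from h import *
from scipy.optimize import least_squares
T=np.load("w11.npz")["T"];W=cam("wrist",T);im=cv2.imread("pics/w11.png");g=im.mean(2)
print("head",g[118:150,245].round().astype(int).tolist(),g[118:150,275].round().astype(int).tolist())
print("rim near",[ (u,g[125:155,u].round().astype(int).tolist()) for u in (200,320)])
print("rim far",[ (u,g[10:35,u].round().astype(int).tolist()) for u in (200,320)])
print("row 80",g[80,160:190].round().astype(int).tolist(),g[80,335:362].round().astype(int).tolist())
print("tail",g[262:282,258].round().astype(int).tolist())
for p in (-.05,0,.05,.1):
    Rm=R.from_euler("zy",[.117,-p]).as_matrix(); S=np.array([.4935,-.2435,.06])
    print(p,[proj(W,S+Rm@(np.array(q)-[0,0,.03]))[0].round(1).tolist() for q in ((.008,0,0),(.008,0,.036),(-.036,0,.04),(-.118,0,.022))])
```

```text
head [128, 114, 140, 145, 144, 144, 141, 140, 139, 125, 91, 137, 160, 84, 85, 146, 231, 246, 247, 247, 247, 247, 247, 244, 236, 235, 234, 220, 152, 151, 154, 151] [132, 113, 143, 146, 147, 144, 141, 142, 140, 140, 153, 162, 109, 85, 113, 187, 237, 249, 248, 248, 248, 248, 248, 248, 247, 245, 246, 245, 243, 244, 244, 243]
rim near [(200, [138, 135, 125, 101, 84, 49, 50, 49, 50, 47, 47, 45, 43, 66, 102, 118, 130, 133, 119, 108, 86, 79, 102, 99, 94, 91, 85, 84, 84, 85]), (320, [78, 77, 72, 56, 42, 41, 40, 42, 41, 43, 43, 56, 80, 94, 127, 137, 125, 106, 95, 78, 86, 83, 75, 65, 56, 49, 46, 43, 53, 57])]
rim far [(200, [119, 116, 113, 105, 92, 87, 110, 123, 129, 141, 132, 120, 104, 88, 64, 40, 37, 34, 37, 34, 33, 33, 35, 34, 36]), (320, [78, 75, 76, 79, 102, 123, 131, 139, 136, 121, 105, 95, 75, 50, 32, 34, 33, 37, 31, 36, 34, 32, 36, 36, 34])]
row 80 [21, 23, 21, 21, 17, 25, 39, 65, 73, 87, 119, 133, 143, 147, 127, 109, 85, 51, 48, 46, 45, 45, 45, 46, 48, 46, 42, 47, 45, 46] [36, 36, 35, 36, 33, 34, 36, 35, 36, 35, 42, 65, 92, 111, 131, 145, 144, 129, 110, 68, 71, 71, 75, 74, 72, 71, 66]
tail [44, 136, 225, 229, 227, 227, 207, 102, 38, 36, 37, 46, 74, 90, 90, 72, 67, 139, 227, 238]
-0.05 [[260.6, 116.5], [261.5, 115.1], [261.4, 175.3], [260.7, 262.9]]
0 [[260.8, 114.7], [261.5, 115.5], [261.3, 175.5], [260.6, 259.1]]
0.05 [[261.1, 112.9], [261.4, 116.0], [261.2, 175.5], [260.6, 255.3]]
0.1 [[261.3, 111.1], [261.4, 116.5], [261.1, 175.4], [260.6, 251.4]]
```

Run:
```python
from h import *
from scipy.optimize import least_squares
T=np.load("w11.npz")["T"];W=cam("wrist",T)
def res(a):
    Rm=R.from_euler("zy",[a[2],-a[3]]).as_matrix();S=np.array([a[0],a[1],.06])
    pr=lambda q:proj(W,S+Rm@(np.array(q)-[0,0,.03]))[0]
    return np.r_[pr((.0085,0,0))[1]-129,pr((.0085,0,.036))-[260.5,133],pr((-.118,0,.022))[1]-273.5,pr((-.1,-.01,.022))[0]-273.2,pr((-.06,-.01,.022))[0]-273]
f=least_squares(res,[.48,-.2435,.117,0]);print("handle",f.x.round(4),f.fun.round(1))
# tin
z=.058;near=ray(W,[(200,141.7),(320,140)],z);far=ray(W,[(200,18.8),(320,17.2)],z);L=ray(W,[(172.7,80)],z);Rr=ray(W,[(350.3,80)],z)
def rt(p):
    c,s=np.cos(p[2]),np.sin(p[2]);t=lambda P:(P[:,:2]-p[:2])@np.array([[c,-s],[s,c]])
    return np.r_[t(near)[:,0]+.042,t(far)[:,0]-.042,t(L)[:,1]-.065,t(Rr)[:,1]+.065]
f=least_squares(rt,[.53,-.25,.1]);print("tin",f.x.round(4),(f.fun*1e3).round(1)); p=f.x
print("near wall mid",p[0]-.042*np.cos(p[2]),p[1]-.042*np.sin(p[2]))
```

```text
handle [ 0.4807 -0.2445  0.1342 -0.0188] [ 1.  -0.  -0.5 -0.5 -0.   0.1]
tin [ 0.5243 -0.2399  0.1303] [-0.2 -0.1  0.2  0.1  0.1 -0.1]
near wall mid 0.4826595074916577 -0.2454005736600153
```

Run:
```python
from h import *
W=cam("wrist",np.load("w11.npz")["T"]);m=np.load("m11_lever.npy");ys,xs=np.where(m)
for z in (.05,.033):
    P=ray(W,[(243,ys.min()),(237.5,193)],z)[:,:2]-[.4815,-.2447];c,s=np.cos(.132),np.sin(.132);print(ys.min(),z,(P@np.array([[c,-s],[s,c]])).round(4))
mh=np.load("m11_handle.npy");print([(v,int(np.where(mh[v])[0].min()),int(np.where(mh[v])[0].max())) for v in range(152,196,3)])
```

```text
184 0.05 [[-0.0358  0.0154]
 [-0.0437  0.0203]]
184 0.033 [[-0.0404  0.0164]
 [-0.0488  0.0217]]
[(152, 240, 281), (155, 240, 281), (158, 240, 281), (161, 241, 281), (164, 250, 274), (167, 250, 274), (170, 250, 273), (173, 249, 273), (176, 250, 273), (179, 250, 273), (182, 249, 273), (185, 239, 273), (188, 238, 274), (191, 237, 274), (194, 237, 274)]
```

```bash
python3 -m inch '[[0,0,0,0,0,-0.15],[0.42,0.06,0,0,0,0],[0.42,0.05,0.5,0,0,0],[0,0,0.8,0,0,0],[0,0,0.8,0,0,0]]' 0.6 20 | sed -n '2,4p'
python3 -m inch '[[0,0,0.8,0,0,0],[0,0,0.6,0,0,0],[0,0,0.3,0,0,0],[0,0,0,0,0,0]]' | sed -n '2,6p'
```

```text
tool_pos: [0.4558, -0.248, 0.2498]
ee_rot: [-0.0, 0.998, 0.067, 0.0]
ft_force: [-0.2, -0.7, -0.2]
tool_pos: [0.455, -0.2479, 0.208]
ee_rot: [-0.0, 0.998, 0.066, -0.0]
ft_force: [-0.2, 0.1, 0.4]
width: 0.051
grasp_force: 0.0
```

```bash
python3 -m inch '[[0,0,0,0,0,0],[0,0,0,0,0,0],[0,0,0,0,0,0],[0,0,0,0,0,0]]' 0 100 | sed -n '1,6p'
```

```text
time_s: 27.08
tool_pos: [0.4554, -0.2486, 0.2099]
ee_rot: [0.001, 0.998, 0.066, 0.001]
ft_force: [-2.3, -0.3, 5.7]
width: 0.0174
grasp_force: 98.5
```

```bash
python3 -m inch '[[0,0,-0.2,0,0,0],[0,0,-0.4,0,0,0],[0,0,-0.6,0,0,0],[0,0,-0.6,0,0,0],[0,0,-0.6,0,0,0]]' | sed -n '1,6p'
python3 -m inch '[[0,0,-0.4,0,0,0],[0,0,0,0,0,0],[0,0,0,0,0,0],[0,0,0,0,0,0]]' | sed -n '1,6p'
python3 - <<'E'
from h import *
T=pose();W=cam("wrist",T);im=bot.get_image("wrist");cv2.imwrite("pics/w12.png",im);np.savez("w12.npz",T=T);g=im.mean(2)
for n in ("handle","release","tin"):
    for r in bot.regions_of("wrist",n)[:1]:
        m=r["mask"];ys,xs=np.where(m);print(n,round(r["p"],2),np.round(r["uv"]),xs.min(),xs.max(),ys.min(),ys.max())
print([(u,g[100:215,u].round().astype(int).tolist()) for u in (190,320)])
print([(u,g[0:40,u].round().astype(int).tolist()) for u in (190,320)])
print(g[60,60:180].round().astype(int).tolist(),g[60,330:460].round().astype(int).tolist())
print(T.round(4).tolist())
E
```

```text
time_s: 27.7
tool_pos: [0.4551, -0.2481, 0.27]
ee_rot: [0.0, 0.998, 0.066, 0.0]
ft_force: [0.2, -0.3, -5.4]
width: 0.0175
grasp_force: 98.0
time_s: 28.2
tool_pos: [0.4546, -0.2478, 0.2778]
ee_rot: [-0.001, 0.998, 0.066, -0.001]
ft_force: [-0.3, 0.0, -5.1]
width: 0.0175
grasp_force: 98.0
handle 0.96 [257. 231.] 221 292 178 318
release 0.67 [257. 255.] 235 277 225 300
tin 0.56 [254.  98.] 88 425 0 213
[(190, [166, 167, 166, 168, 167, 165, 164, 162, 162, 162, 165, 164, 161, 161, 166, 167, 168, 167, 165, 168, 168, 165, 165, 156, 150, 148, 150, 149, 148, 148, 149, 150, 150, 149, 150, 149, 151, 149, 151, 151, 146, 151, 151, 155, 154, 152, 151, 150, 151, 152, 152, 155, 155, 147, 145, 147, 140, 123, 151, 152, 151, 151, 153, 150, 148, 148, 146, 144, 147, 148, 129, 47, 49, 49, 45, 46, 45, 48, 49, 47, 47, 52, 50, 49, 45, 49, 49, 48, 49, 48, 49, 49, 50, 47, 48, 45, 51, 48, 46, 49, 52, 59, 64, 72, 75, 80, 87, 90, 85, 82, 79, 76, 65, 57, 53]), (320, [157, 157, 156, 156, 157, 156, 154, 156, 156, 157, 156, 156, 156, 155, 154, 153, 149, 153, 156, 155, 154, 151, 145, 147, 148, 148, 151, 155, 156, 156,
[... 1269 characters left out ...]
160, 158, 160] [169, 167, 167, 167, 168, 167, 168, 167, 166, 159, 126, 119, 100, 98, 100, 100, 98, 99, 96, 99, 98, 98, 101, 97, 97, 98, 91, 63, 61, 59, 46, 41, 38, 42, 40, 44, 40, 42, 42, 41, 43, 39, 40, 42, 40, 40, 40, 43, 41, 39, 40, 43, 39, 40, 39, 43, 41, 36, 42, 41, 40, 40, 41, 40, 41, 41, 41, 42, 41, 41, 41, 35, 36, 40, 38, 39, 40, 38, 41, 53, 68, 82, 93, 105, 116, 127, 140, 153, 159, 154, 147, 144, 139, 125, 94, 88, 85, 83, 79, 78, 77, 72, 70, 62, 66, 71, 77, 85, 91, 100, 107, 112, 120, 118, 108, 98, 86, 72, 56, 41, 54, 58, 65, 70, 84, 101, 133, 157, 159, 163]
[[0.9912, 0.1324, -0.0014, 0.4546], [0.1324, -0.9912, 0.001, -0.2478], [-0.0013, -0.0012, -1.0, 0.2778], [0.0, 0.0, 0.0, 1.0]]
```

Run:
```python
from h import *
from scipy.optimize import least_squares
T=np.load("w12.npz")["T"];im=cv2.imread("pics/w12.png");g=cv2.GaussianBlur(im,(3,3),0).mean(2);W=cam("wrist",T)
pk={}
for v in (30,60,90,120,150): 
    l=g[v,75:150].copy();
    print(v,"L",g[v,82:130].round().astype(int).tolist(),"R",g[v,385:432].round().astype(int).tolist())
```

```text
30 L [46, 53, 82, 122, 145, 148, 139, 129, 131, 138, 143, 148, 153, 153, 148, 138, 127, 118, 108, 98, 87, 74, 59, 49, 45, 45, 45, 46, 45, 45, 45, 46, 46, 46, 46, 46, 47, 47, 47, 46, 45, 45, 45, 45, 45, 45, 45, 44] R [39, 39, 39, 39, 38, 37, 37, 38, 39, 38, 37, 37, 38, 38, 38, 39, 38, 37, 38, 37, 37, 37, 38, 38, 38, 42, 52, 66, 78, 90, 99, 105, 113, 128, 143, 149, 149, 146, 142, 138, 129, 103, 73, 68, 80, 93, 105]
60 L [134, 139, 144, 149, 151, 152, 153, 153, 141, 126, 127, 137, 142, 147, 154, 157, 154, 145, 134, 124, 115, 104, 91, 76, 61, 52, 51, 52, 51, 51, 50, 50, 51, 51, 50, 51, 53, 52, 51, 51, 51, 52, 51, 51, 51, 51, 50, 50] R [41, 40, 39, 40, 40, 40, 40, 41, 41, 41, 41, 40, 40, 41, 40, 39, 38, 38, 39, 39, 39, 39, 39, 42, 53, 67, 81, 94, 106, 117, 128, 140, 151, 155, 152, 148, 144, 137, 121, 101, 90, 85, 82, 80, 80, 78, 74]
90 L [48, 49, 50, 59, 96, 138, 154, 155, 158, 160, 160, 159, 156, 144, 131, 133, 142, 148, 155, 161, 161, 153, 142, 130, 120, 109, 96, 80, 64, 50, 45, 48, 51, 51, 51, 51, 52, 53, 52, 51, 51, 52, 52, 52, 52, 52, 51, 51] R [41, 41, 42, 42, 42, 41, 41, 41, 40, 41
[... 356 characters left out ...]
 52, 52, 53, 53, 53, 53, 53, 53, 53] R [41, 42, 41, 41, 41, 41, 41, 41, 42, 41, 41, 43, 43, 43, 41, 45, 56, 72, 87, 101, 113, 126, 138, 150, 157, 158, 154, 150, 148, 157, 180, 198, 201, 198, 189, 175, 164, 159, 161, 173, 186, 193, 197, 199, 200, 202, 204]
150 L [50, 50, 50, 50, 52, 67, 105, 141, 148, 141, 139, 143, 148, 153, 157, 157, 144, 109, 74, 59, 55, 57, 76, 106, 130, 143, 151, 157, 161, 159, 152, 141, 129, 118, 105, 91, 73, 59, 54, 53, 53, 53, 52, 53, 53, 53, 53, 53] R [41, 41, 41, 41, 42, 43, 42, 41, 42, 42, 42, 45, 54, 68, 83, 96, 107, 118, 127, 130, 133, 139, 141, 138, 140, 158, 182, 194, 197, 202, 207, 209, 209, 207, 201, 192, 183, 179, 183, 193, 207, 217, 222, 223, 222, 220, 217]
```

The numbers show the tin hanging level (pitch under about 0.01), with its centre 70 mm ahead of the TCP. I carry it over the trivet.

```bash
python3 -m inch '[[-0.04,0.3,0,0,0,0],[-0.06,0.6,0,0,0,0],[-0.08,0.8,0,0,0,0],[-0.08,0.9,0,0,0,0],[-0.08,0.9,0,0,0,0]]' | sed -n '2,4p'
python3 -m inch '[[-0.08,0.9,0,0,0,0],[-0.08,0.9,0,0,0,0],[-0.06,0.8,0,0,0,0],[-0.04,0.6,0,0,0,0],[-0.04,0.4,0,0,0,0]]' | sed -n '2,4p'
python3 -m inch '[[0,0,0,0,0,0.4],[0,0,0,0,0,0.5],[0,0,0,0,0,0.42],[0,0,0,0,0,0],[0,0,0,0,0,0]]' | sed -n '1,6p'
python3 - <<'E'
from h import *
print(pose().round(4).tolist()); print(bot.observe()["qpos"].round(2))
for c in ("scene","side","wrist"):
    im=bot.get_image(c);cv2.imwrite(f"pics/{c}13.png",im);W=cam(c)
    for n in ("trivet","tin"):
        for r in bot.regions_of(c,n)[:1]:
            m=r["mask"];ys,xs=np.where(m);print(c,n,round(r["p"],2),np.round(r["uv"]),xs.min(),xs.max(),ys.min(),ys.max(),m.sum())
    a=np.linspace(0,6.28,40); q=proj(W,np.c_[.5321+.065*np.cos(a),-.4261+.065*np.sin(a),0*a+.012]);print(c,q.min(0).round(),q.max(0).round())
E
```

```text
tool_pos: [0.4582, -0.3381, 0.2787]
ee_rot: [0.0, 0.998, 0.066, 0.0]
ft_force: [-0.2, -0.0, -3.7]
tool_pos: [0.4627, -0.427, 0.2785]
ee_rot: [-0.0, 0.998, 0.066, 0.0]
ft_force: [0.1, 0.2, -4.6]
time_s: 30.28
tool_pos: [0.4626, -0.4259, 0.2786]
ee_rot: [-0.0, 1.0, 0.001, -0.0]
ft_force: [-0.8, 0.7, -4.7]
width: 0.0175
grasp_force: 98.1
[[1.0, 0.0018, -0.0002, 0.4626], [0.0018, -1.0, 0.0003, -0.4259], [-0.0002, -0.0003, -1.0, 0.2786], [0.0, 0.0, 0.0, 1.0]]
[-0.85  0.37 -0.17  1.03  0.    2.29]
scene trivet 0.73 [287. 212.] 258 317 194 228 1363
scene tin 0.67 [305. 182.] 254 327 146 207 1647
scene [256. 180.] [317. 224.]
side trivet 0.45 [259. 218.] 249 264 215 226 110
side tin 0.59 [235. 194.] 214 256 171 217 1562
side [211. 210.] [264. 238.]
wrist trivet 0.81 [261.  51.] 207 313 45 174 856
wrist tin 0.9 [255.  98.] 89 426 0 213 61917
wrist [180.  23.] [337. 187.]
```

```bash
python3 -m inch '[[0,0,0.5,0,0,0],[0,0,0.6,0,0,0],[0,0,0.5,0,0,0],[0,0,0.3,0,0,0],[0,0,0.1,0,0,0]]' | sed -n '2,4p'
python3 -m inch '[[0,0,0.04,0,0,0],[0,0,0.04,0,0,0],[0,0,0.04,0,0,0],[0,0,0,0,0,0]]' | sed -n '2,4p'
```

```text
tool_pos: [0.4624, -0.4259, 0.2276]
ee_rot: [-0.001, 1.0, 0.0, -0.0]
ft_force: [-0.4, -0.3, -3.8]
tool_pos: [0.4627, -0.4262, 0.2258]
ee_rot: [0.0, 1.0, 0.0, 0.0]
ft_force: [-0.1, -0.2, -4.8]
```

```bash
python3 -m inch '[[0,0,0.04,0,0,0],[0,0,0.02,0,0,0],[0,0,0,0,0,0]]' | sed -n '2,4p'
```

```text
tool_pos: [0.4626, -0.4261, 0.224]
ee_rot: [-0.0, 1.0, 0.0, -0.0]
ft_force: [0.5, 0.4, -4.7]
```

```bash
python3 -m inch '[[0,0,0.03,0,0,0],[0,0,0.02,0,0,0],[0,0,0,0,0,0]]' | sed -n '2,4p'
```

```text
tool_pos: [0.4626, -0.4261, 0.2229]
ee_rot: [0.0, 1.0, 0.0, -0.0]
ft_force: [-0.5, 0.9, -3.3]
```

```bash
python3 -m inch '[[0,0,0.02,0,0,0],[0,0,0.02,0,0,0],[0,0,0,0,0,0]]' | sed -n '2,4p'
```

```text
tool_pos: [0.4626, -0.4261, 0.2223]
ee_rot: [0.0, 1.0, 0.0, -0.0]
ft_force: [-2.1, 1.5, 0.5]
```

```bash
python3 -m inch '[[0,0,0,0,0,0],[0,0,0,0,0,0],[0,0,0,0,0,0]]' | sed -n '2,4p'
python3 -m inch '[[0,0,0,0,0,0],[0,0,0,0,0,0]]' 0.25 20 | sed -n '2,6p'
python3 -m inch '[[0,0,0,0,0,0],[0,0,0,0,0,0]]' 0.6 20 | sed -n '2,6p'
python3 -m inch '[[0,0,-0.5,0,0,0],[0,0,-0.9,0,0,0],[0,0,-0.9,0,0,0],[0,0,-0.9,0,0,0],[0,0,0,0,0,0]]' | sed -n '1,6p'
python3 - <<'E'
from h import *
T=pose();W=cam("wrist",T);im=bot.get_image("wrist");cv2.imwrite("pics/w14.png",im);np.savez("w14.npz",T=T);print(T.round(4).tolist());g=im.mean(2)
for n in ("handle","lever","release","tin"):
    for r in bot.regions_of("wrist",n)[:1]:
        m=r["mask"];ys,xs=np.where(m);print(n,round(r["p"],2),np.round(r["uv"]),xs.min(),xs.max(),ys.min(),ys.max(),[(v,int(np.where(m[v])[0].min()),int(np.where(m[v])[0].max())) for v in range(ys.min(),ys.max()+1,12) if m[v].any()])
print([(u,g[90:150,u].round().astype(int).tolist()) for u in (210,250,268,310)])
E
```

```text
tool_pos: [0.4626, -0.4261, 0.2222]
ee_rot: [-0.0, 1.0, 0.0, 0.0]
ft_force: [-2.2, 2.7, 2.2]
tool_pos: [0.4627, -0.4264, 0.222]
ee_rot: [0.0, 1.0, 0.0, 0.0]
ft_force: [-2.1, 0.4, 1.1]
width: 0.0212
grasp_force: 0.9
tool_pos: [0.4631, -0.4265, 0.2221]
ee_rot: [0.0, 1.0, 0.0, 0.001]
ft_force: [-0.7, 0.3, 1.0]
width: 0.0512
grasp_force: 0.0
time_s: 34.48
tool_pos: [0.4636, -0.4271, 0.3051]
ee_rot: [0.002, 1.0, 0.0, 0.002]
ft_force: [0.4, -0.0, 0.1]
width: 0.0512
grasp_force: 0.0
[[1.0, 0.0009, 0.0044, 0.4636], [0.0009, -1.0, -0.0046, -0.4271], [0.0044, 0.0046, -1.0, 0.3051], [0.0, 0.0, 0.0, 1.0]]
handle 0.81 [250. 226.] 230 275 157 302 [(157, 239, 270), (169, 233, 275), (181, 233, 275), (193, 235, 274), (205, 243, 266), (217, 231, 267), (229, 230, 267), (241, 231, 267), (253, 231, 266), (265, 232, 266), (277, 232, 266), (289, 233, 266), (301, 250, 259)]
lever 0.64 [235. 258.] 230 244 212 299 [(212, 235, 239), (224, 231, 238), (236, 231, 242), (248, 232, 242), (260, 232, 242), (272, 232, 243), (284, 232, 244), (296, 234, 244)]
release 0.71 [258. 199.] 241 264 178 229 [(178, 245, 252), (1
[... 792 characters left out ...]
161, 162, 164, 164, 163, 162, 165, 166, 164, 162, 163, 162, 163, 164, 161, 157, 152, 165, 165, 168, 166, 163]), (268, [167, 167, 171, 168, 163, 163, 162, 163, 166, 166, 166, 160, 162, 163, 164, 168, 169, 171, 169, 167, 161, 165, 165, 164, 163, 163, 162, 163, 164, 164, 160, 156, 158, 162, 164, 164, 160, 161, 161, 163, 165, 164, 163, 166, 167, 167, 166, 165, 163, 164, 164, 165, 165, 151, 141, 163, 167, 168, 168, 163]), (310, [178, 175, 164, 159, 148, 147, 150, 150, 145, 139, 136, 132, 133, 133, 136, 135, 131, 123, 120, 124, 119, 111, 111, 115, 112, 100, 101, 97, 88, 94, 92, 91, 91, 94, 92, 93, 91, 93, 95, 93, 96, 90, 96, 96, 92, 91, 93, 94, 91, 92, 93, 95, 99, 109, 107, 109, 109, 99, 98, 93])]
```

```bash
python3 -m inch '[[0.45,0,0,0,0,0],[0.45,0,0,0,0,0],[0,0,0,0,0,0],[0,0,0,0,0,0]]' 0 20 | sed -n '2,6p'
python3 -m inch '[[0,0,0.5,0,0,0],[0,0,0.5,0,0,0],[0,0,0.2,0,0,0],[0,0,0,0,0,0],[0,0,0,0,0,0]]' | sed -n '2,6p'
python3 -m inch '[[0,0,0.1,0,0,0],[0,0,0.1,0,0,0],[0,0,0,0,0,0]]' | sed -n '2,6p'
```

```text
tool_pos: [0.4853, -0.426, 0.3017]
ee_rot: [-0.0, 1.0, 0.001, -0.0]
ft_force: [0.1, -0.7, -0.1]
width: -0.0003
grasp_force: 0.0
tool_pos: [0.4851, -0.4262, 0.2721]
ee_rot: [0.0, 1.0, 0.0, 0.0]
ft_force: [0.6, -0.6, -0.9]
width: -0.0
grasp_force: 0.0
tool_pos: [0.4853, -0.4264, 0.2671]
ee_rot: [0.0, 1.0, 0.0, 0.0]
ft_force: [0.0, -0.5, 1.0]
width: 0.0002
grasp_force: 0.6
```

```bash
python3 -m inch '[[0,0,0.08,0,0,0],[0,0,0.08,0,0,0],[0,0,0,0,0,0]]' | sed -n '2,4p'
python3 -m inch '[[0,0,0.06,0,0,0],[0,0,0,0,0,0]]' | sed -n '2,4p'
```

```text
tool_pos: [0.4849, -0.4259, 0.2624]
ee_rot: [-0.0, 1.0, 0.0, -0.0]
ft_force: [0.6, 0.5, 0.2]
tool_pos: [0.4851, -0.4259, 0.2612]
ee_rot: [-0.0, 1.0, 0.0, -0.0]
ft_force: [0.3, 0.7, 1.0]
```

```bash
python3 -m inch '[[0,0,0.04,0,0,0],[0,0,0,0,0,0]]' | sed -n '2,4p'
```

```text
tool_pos: [0.4851, -0.426, 0.2602]
ee_rot: [-0.0, 1.0, 0.0, -0.0]
ft_force: [0.7, 0.4, 1.2]
```

```bash
python3 -m inch '[[0,0,0.04,0,0,0],[0,0,0,0,0,0]]' | sed -n '2,4p'
python3 -m inch '[[0,0,0.03,0,0,0],[0,0,0,0,0,0]]' | sed -n '2,4p'
```

```text
tool_pos: [0.4851, -0.4261, 0.2593]
ee_rot: [-0.0, 1.0, 0.0, -0.0]
ft_force: [0.5, 0.7, 1.2]
tool_pos: [0.4852, -0.4261, 0.2589]
ee_rot: [0.0, 1.0, 0.0, 0.0]
ft_force: [0.5, 1.5, 3.2]
```

Run:
```python
from h import *
T=pose();im=bot.get_image("wrist");cv2.imwrite("pics/w15.png",im)
for n in ("handle","lever","release"):
    for r in bot.regions_of("wrist",n)[:1]:
        m=r["mask"];ys,xs=np.where(m);print(n,round(r["p"],2),np.round(r["uv"]),xs.min(),xs.max(),ys.min(),ys.max())
im=bot.get_image("scene")
for n in ("lever","handle"):
    for r in bot.regions_of("scene",n)[:1]:
        m=r["mask"];ys,xs=np.where(m);print(n,round(r["p"],2),np.round(r["uv"]),xs.min(),xs.max(),ys.min(),ys.max())
W=cam("scene")
for l in ((-.05,.058,.02),(-.038,.0215,.02)): print(proj(W,np.array([.4905,-.426,.042])+l).round(1))
```

```text
handle 0.64 [255. 212.] 194 283 190 319
lever 0.64 [199. 260.] 193 209 257 268
lever 0.49 [239. 223.] 232 252 206 245
handle 0.59 [255. 220.] 232 283 191 247
[[237.4 196.8]]
[[255.3 201.7]]
```

```bash
python3 -m inch '[[0,0,-0.4,0,0,0],[-0.3,0,-0.8,0,0,0],[-0.5,0,-0.5,0,0,0],[-0.5,0,-0.2,0,0,0],[0,0,0,0,0,0]]' | sed -n '2,3p'
python3 -m inch '[[0,0,0,0,0,0],[0,0,0,0,0,0]]' 0.6 20 | sed -n '1,6p'
python3 - <<'E'
from h import *
from scipy.optimize import least_squares
T=pose();W=cam("wrist",T);im=bot.get_image("wrist");cv2.imwrite("pics/w16.png",im);np.savez("w16.npz",T=T);print(T.round(4).tolist());g=im.mean(2)
for n in ("handle","lever","release","tin"):
    for r in bot.regions_of("wrist",n)[:1]:
        m=r["mask"];ys,xs=np.where(m);print(n,round(r["p"],2),np.round(r["uv"]),xs.min(),xs.max(),ys.min(),ys.max(),[(v,int(np.where(m[v])[0].min()),int(np.where(m[v])[0].max())) for v in range(ys.min(),ys.max()+1,10) if m[v].any()])
for u in (245,258,268): print(u,g[120:170,u].round().astype(int).tolist())
for p in (0,.1,.2,.3):
    Rm=R.from_euler("zy",[0,-p]).as_matrix(); S=np.array([.4905,-.426,.072])
    print(p,[proj(W,S+Rm@(np.array(q)-[0,0,.03]))[0].round(1).tolist() for q in ((.008,0,0),(.008,0,.036),(-.036,0,.04),(-.118,0,.022))])
E
```

```text
tool_pos: [0.4514, -0.4262, 0.3068]
ee_rot: [0.0, 1.0, -0.0, 0.0]
time_s: 38.83
tool_pos: [0.4527, -0.426, 0.3055]
ee_rot: [-0.0, 1.0, 0.0, -0.0]
ft_force: [-0.4, -0.1, -0.0]
width: 0.0356
grasp_force: 0.0
[[1.0, 0.001, -0.0006, 0.4527], [0.001, -1.0, 0.0008, -0.426], [-0.0006, -0.0008, -1.0, 0.3055], [0.0, 0.0, 0.0, 1.0]]
handle 0.62 [250. 201.] 198 278 134 265 [(134, 239, 252), (144, 236, 277), (154, 235, 278), (164, 236, 278), (174, 236, 278), (184, 245, 268), (194, 245, 269), (204, 200, 269), (214, 199, 268), (224, 206, 268), (234, 226, 267), (244, 226, 267), (254, 232, 267), (264, 243, 262)]
lever 0.67 [231. 224.] 198 249 201 266 [(201, 204, 207), (211, 198, 243), (221, 205, 239), (231, 226, 237), (241, 227, 239), (251, 230, 247), (261, 239, 247)]
release 0.75 [356. 246.] 330 386 223 270 [(223, 357, 362), (233, 337, 380), (243, 330, 386), (253, 330, 386), (263, 338, 385)]
tin 0.95 [257.  89.] 159 357 26 161 [(26, 228, 308), (36, 163, 353), (46, 159, 357), (56, 159, 357), (66, 159, 356), (76, 160, 356), (86, 162, 354), (96, 162, 353), (106, 163, 353), (116, 165, 352), (126, 165, 
[... 395 characters left out ...]
, 229, 152, 152, 154, 154, 151, 153, 153, 151, 153, 150, 152, 154, 152, 154, 177, 229, 245, 245, 246, 246, 246, 246, 246, 246, 245, 244, 244, 244, 243, 228, 112, 116, 110]
268 [165, 163, 163, 163, 160, 161, 161, 163, 161, 160, 158, 161, 164, 168, 182, 223, 228, 151, 152, 155, 152, 151, 153, 153, 154, 153, 152, 152, 155, 153, 151, 177, 227, 245, 245, 246, 246, 246, 246, 246, 245, 245, 243, 243, 243, 244, 244, 243, 244, 241]
0 [[258.9, 141.0], [259.2, 146.6], [259.0, 206.6], [258.6, 286.4]]
0.1 [[259.0, 137.5], [259.2, 147.7], [259.0, 206.0], [258.6, 277.3]]
0.2 [[259.0, 134.2], [259.2, 148.8], [258.9, 204.9], [258.5, 268.0]]
0.3 [[259.0, 131.0], [259.2, 150.0], [258.9, 203.4], [258.5, 258.5]]
```

```bash
python3 -m inch '[[0,0,0,0,0.7,0],[0,0,0,0,0.75,0],[0,0,0,0,0.75,0],[-0.9,-0.03,0,0,0,0],[-0.9,-0.03,0,0,0,0]]' 0.6 20 | sed -n '2,5p'
python3 -m inch '[[0,0,0.8,0,0,0],[0,0,0.8,0,0,0],[0,0,0.8,0,0,0],[0,0,0.7,0,0,0],[0,0,0.41,0,0,0]]' | sed -n '2,5p'
python3 -m inch '[[0,0,0,0,0,0]]' | sed -n '2,5p'
```

```text
tool_pos: [0.4083, -0.4246, 0.2962]
ee_rot: [0.0, 0.994, 0.001, 0.11]
ft_force: [-0.3, -0.1, -0.2]
width: 0.0517
tool_pos: [0.4279, -0.4244, 0.2095]
ee_rot: [-0.001, 0.994, 0.0, 0.109]
ft_force: [-1.0, 0.2, 0.4]
width: 0.0513
tool_pos: [0.4278, -0.4243, 0.2098]
ee_rot: [-0.001, 0.994, 0.0, 0.109]
ft_force: [0.5, -0.2, -0.4]
width: 0.0512
```

```bash
python3 -m inch '[[0,0,0,0,0,0],[0,0,0,0,0,0],[0,0,0,0,0,0]]' 0 50 | sed -n '2,6p'
python3 -m inch '[[0.22,0,-0.04,0,-0.37,0],[0.22,0,-0.04,0,-0.37,0],[0.22,0,-0.04,0,-0.37,0],[0,0,0,0,0,0]]' | sed -n '2,4p'
```

```text
tool_pos: [0.4281, -0.4251, 0.2117]
ee_rot: [0.001, 0.994, 0.0, 0.11]
ft_force: [-0.3, 0.5, 2.9]
width: 0.019
grasp_force: 52.1
tool_pos: [0.4447, -0.4252, 0.2174]
ee_rot: [0.001, 0.999, 0.001, 0.055]
ft_force: [-0.0, -0.1, 6.9]
```

```bash
python3 -m inch '[[0.22,0,-0.04,0,-0.37,0],[0.22,0,-0.04,0,-0.37,0],[0.2,0,-0.06,0,-0.35,0],[0,0,0,0,0,0],[0,0,0,0,0,0]]' | sed -n '2,4p'
```

```text
tool_pos: [0.4593, -0.425, 0.2212]
ee_rot: [0.0, 1.0, 0.0, 0.0]
ft_force: [1.4, -2.3, 3.9]
```

```bash
python3 -m inch '[[0,0,-0.1,0,0,0],[0,0,-0.1,0,0,0],[0,0,-0.15,0,0,0],[0,0,0,0,0,0]]' | sed -n '2,4p'
python3 -m inch '[[0,0,-0.2,0,0,0],[0,0,-0.3,0,0,0],[0,0,-0.3,0,0,0],[0,0,-0.3,0,0,0],[0,0,0,0,0,0]]' | sed -n '2,4p'
```

```text
tool_pos: [0.4589, -0.4244, 0.23]
ee_rot: [-0.0, 1.0, 0.0, -0.0]
ft_force: [0.1, -0.3, -2.5]
tool_pos: [0.4596, -0.425, 0.2587]
ee_rot: [0.001, 1.0, 0.0, 0.001]
ft_force: [0.5, 0.5, -1.3]
```

```bash
python3 -m inch '[[0,0,-0.6,0,0,0],[0,0,-0.8,0,0,0],[0,-0.5,-0.4,0,0,0],[0.1,-0.9,0,0,0,0],[0.1,-0.9,0,0,0,0]]' | sed -n '2,2p'
python3 -m inch '[[0.1,-1,0,0,0,0],[0.1,-1,0,0,0,0],[0,-1,0,0,0,0],[0,-0.8,0.4,0,0,0],[0,-0.5,0.8,0,0,0]]' | sed -n '2,2p'
python3 -m inch '[[0,0,0.9,0,0,0],[0,0,0.9,0,0,0],[0,0,0.9,0,0,0],[0,0,0.5,0,0,0],[0,0,0,0,0,0]]' | sed -n '1,4p'
python3 - <<'E'
from h import *
from scipy.optimize import least_squares
W=cam("scene");im=bot.get_image("scene");cv2.imwrite("pics/s17.png",im)
for n in ("tin","trivet","garlic","white_beaker","spice_jar"):
    for r in bot.regions_of("scene",n)[:1]:
        m=r["mask"];ys,xs=np.where(m);print(n,round(r["p"],2),np.round(r["uv"]),xs.min(),xs.max(),ys.min(),ys.max())
q=proj(W,[[.5321+a,-.4261+b,.069] for a in (-.045,.045) for b in (-.068,.068)]);print(q.round())
E
```

```text
tool_pos: [0.4639, -0.3648, 0.3018]
tool_pos: [0.4694, -0.2582, 0.2725]
time_s: 44.95
tool_pos: [0.4685, -0.2589, 0.1914]
ee_rot: [-0.001, 1.0, 0.0, -0.001]
ft_force: [0.0, -0.6, -0.7]
tin 0.89 [287. 192.] 252 323 161 226
trivet 0.61 [273. 221.] 258 313 206 228
garlic 0.79 [285. 268.] 269 300 254 284
white_beaker 0.94 [332. 251.] 311 353 225 283
spice_jar 0.69 [373. 220.] 356 389 197 248
[[303. 210.]
 [248. 180.]
 [328. 185.]
 [275. 157.]]
```

```bash
python3 -m inch '[[0,0,0.16,0,0,0],[0,0,0.16,0,0,0],[0,0,0.08,0,0,0],[0,0,0,0,0,0]]' | sed -n '2,4p'
python3 -m inch '[[0,0,0.04,0,0,0],[0,0,0.04,0,0,0],[0,0,0,0,0,0]]' | sed -n '2,4p'
```

```text
tool_pos: [0.4693, -0.2597, 0.1829]
ee_rot: [0.0, 1.0, 0.0, -0.0]
ft_force: [0.5, 1.5, 3.6]
tool_pos: [0.4696, -0.2598, 0.181]
ee_rot: [0.0, 1.0, 0.0, 0.001]
ft_force: [1.3, 0.8, 6.6]
```

```bash
python3 -m inch '[[0,0,0,0,0,0],[0,0,0,0,0,0]]' 0.27 20 | sed -n '2,6p'
python3 -m inch '[[0,0,0,0,0,0],[0,0,0,0,0,0]]' 0.6 20 | sed -n '2,6p'
python3 -m inch '[[0,0,-0.4,0,0,0],[0,0,-0.9,0,0,0],[0,0,-0.9,0,0,0],[0,0,-0.9,0,0,0],[0,0,-0.9,0,0,0]]' | sed -n '2,6p'
python3 -m inch '[[-0.6,0.5,-0.4,0,0,0],[-0.6,0.5,0,0,0,0],[0,0,0,0,0,0],[0,0,0,0,0,0]]' | sed -n '1,6p'
python3 - <<'E'
from h import *
T=pose();W=cam("wrist",T);im=bot.get_image("wrist");cv2.imwrite("pics/w18.png",im);print(T.round(3).tolist());g=im.mean(2)
for n in ("handle","lever","tin","trivet"):
    for r in bot.regions_of("wrist",n)[:1]:
        m=r["mask"];np.save("m18_"+n,m);ys,xs=np.where(m);print(n,round(r["p"],2),np.round(r["uv"]),xs.min(),xs.max(),ys.min(),ys.max())
S=np.array([.499,-.26,0])
for p in (0,.1,-.1):
    Rm=R.from_euler("y",-p).as_matrix();print(p,[proj(W,S+Rm@np.array(q))[0].round(1).tolist() for q in ((.008,0,0),(.008,.016,.036),(-.118,0,.022),(-.05,.058,.02))])
q=proj(W,[[.5321+a,-.4261+b,.072] for a in (-.045,.045) for b in (-.068,.068)]);print(q.round())
a=np.linspace(0,6.28,40);print(proj(W,np.c_[.5321+.065*np.cos(a),-.4261+.065*np.sin(a),0*a+.012]).min(0),proj(W,np.c_[.5321+.065*np.cos(a),-.4261+.065*np.sin(a),0*a+.012]).max(0))
E
```

```text
tool_pos: [0.4688, -0.2595, 0.18]
ee_rot: [-0.0, 1.0, 0.0, -0.0]
ft_force: [0.8, 0.1, 0.2]
width: 0.0232
grasp_force: 0.0
tool_pos: [0.469, -0.2596, 0.1803]
ee_rot: [-0.0, 1.0, 0.0, -0.0]
ft_force: [0.2, 0.8, -0.5]
width: 0.0509
grasp_force: 0.0
tool_pos: [0.4691, -0.2596, 0.2821]
ee_rot: [0.0, 1.0, 0.0, 0.0]
ft_force: [0.3, 0.3, -0.7]
width: 0.051
grasp_force: 0.0
time_s: 47.75
tool_pos: [0.4384, -0.2847, 0.2895]
ee_rot: [-0.001, 1.0, -0.0, -0.001]
ft_force: [-0.5, -0.0, 0.5]
width: 0.051
grasp_force: 0.0
[[1.0, -0.0, -0.001, 0.438], [-0.0, -1.0, 0.001, -0.285], [-0.001, -0.001, -1.0, 0.29], [0.0, 0.0, 0.0, 1.0]]
handle 0.83 [226. 186.] 174 248 112 253
tin 0.8 [431.  77.] 346 511 0 148
trivet 0.86 [423. 131.] 378 501 33 157
0 [[231.7, 112.3], [207.1, 112.8], [233.0, 248.8], [166.8, 179.6]]
0.1 [[231.7, 112.3], [207.2, 117.6], [234.1, 244.5], [168.7, 180.0]]
-0.1 [[231.8, 112.3], [207.1, 108.1], [231.9, 252.3], [164.8, 178.5]]
[[570. 144.]
 [368. 144.]
 [618. -11.]
 [385. -11.]]
[349.72854412  -8.35432069] [507.3324054  157.89706673]
```

```bash
python3 -m inch '[[0,0.9,-0.4,0,0,0],[0,0.9,-0.4,0,0,0],[0,0.9,-0.4,0,0,0],[0,0.9,-0.4,0,0,0],[0,0.9,0,0,0,0]]' | sed -n '2,2p'
python3 -m inch '[[0,0.5,0,0,0,0],[0,0,0,0,0,0],[0,0,0,0,0,0]]' | sed -n '1,3p'
python3 - <<'E'
from h import *
from scipy.optimize import least_squares
T=pose();W=cam("wrist",T);im=bot.get_image("wrist");cv2.imwrite("pics/w19.png",im);g=im.mean(2)
r=bot.regions_of("wrist","tin")[0];m=r["mask"].astype(np.uint8)
c=max(cv2.findContours(m,0,1)[0],key=cv2.contourArea)[:,0]
P=ray(W,c,.069)[:,:2];rc=cv2.minAreaRect((P*1000).astype(np.float32));print("tin rect mm",rc)
hsv=cv2.cvtColor(im,cv2.COLOR_BGR2HSV);mk=((hsv[...,0]<25)&(hsv[...,1]>90)&(hsv[...,2]>110)).astype(np.uint8)
q=bot.regions_of("wrist","trivet");print([(x["p"],x["uv"]) for x in q[:1]])
t=q[0]["mask"].astype(np.uint8);ys,xs=np.where(t);print(xs.min(),xs.max(),ys.min(),ys.max())
a=np.linspace(0,6.28,60);e=proj(W,np.c_[.5321+.065*np.cos(a),-.4261+.065*np.sin(a),0*a+.012]);print(e.min(0),e.max(0))
im=bot.get_image("scene")
for n in ("handle","lever"):
    for r in bot.regions_of("scene",n)[:1]: ys,xs=np.where(r["mask"]);print(n,round(r["p"],2),xs.min(),xs.max(),ys.min(),ys.max())
Ws=cam("scene");print(proj(Ws,[[.507,-.26,.018],[.381,-.26,.011],[.449,-.202,.011]]).round())
E
```

```text
tool_pos: [0.4398, -0.3981, 0.3313]
time_s: 49.0
tool_pos: [0.439, -0.409, 0.3298]
ee_rot: [-0.001, 1.0, 0.001, -0.0]
tin rect mm ((529.0776977539062, -424.5203857421875), (137.7783966064453, 90.943359375), 89.37583923339844)
[(0.92, [262.0, 129.5])]
224 337 14 150
[210.37370501  10.8520006 ] [342.94125126 152.13229275]
handle 0.72 175 226 162 211
lever 0.65 174 191 179 209
[[221. 172.]
 [182. 206.]
 [185. 177.]]
```

The tin is at (0.529, -0.425), within about 4 mm of the trivet's centre. The handle lies on the worktop with its lever open, and the arm is clear of everything.

```bash
python3 -c "
from station import bot
print(bot.finish_job())"
```

```text
the job is handed in; nothing more can be done
None
```

The job is handed in, with no verdict returned: the tin stands about 4 mm off the trivet's centre, and the handle lies on the bare worktop with its lever sprung open, at about 49 s of the 72 s allowed.

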